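Mark the third bay of the jar rack and push the mustard jar into it

TASK

Push the orange marker along the rack's rail with a fingertip, counting the gaps from the left end (the red jar stands in the first), until it stands over the middle of the third gap; do not run on past that gap. Then push the dark-lidded mustard jar along the worktop into that third gap, upright and fully home against the back board. Push only, with the fingers; do not lift or tip the jar, and leave the tomato tin and the red jar where they are.

Things in the scene. Friction and masses are not known exactly. Their poses are not given: they have to be found in the camera images.
- rack: Pale wooden jar rack fixed to the worktop, 334 mm wide (y), 72 deep (x). Origin on the worktop, mid-width; x points away from the robot into the bays, y to its left. Five dividers (6 mm thick, 45 high, from x = -30 to +30 mm) and a back board (front face x = +30 mm, 85 high) form four gaps 76 mm wide, open in front, floor the bare worktop; centres from the left: y = +123, +41, -41, -123 mm.
- bay3 (a point): Point on the worktop in the rack's third gap from the left, on its centre line (rack x = -3 mm, y = -41 mm): the jar's origin comes here, give or take 1 mm, when it is home against the back board; it then sticks out some 6 mm in front of the dividers.
- marker (a joint): Orange marker's place on the rail, in m: 0 over the middle of the first gap from the left, growing as it is pushed right (rack -y); 0.082, 0.164 and 0.246 over the middle of the second, third and fourth. Starts within -0.01 to 0.045, slides stiffly (1.2 N) and stays where it is left. The rail is a steel bar of 8 mm diameter, axis 104 mm high, above the back board (rack x = +36 mm).
- marker_fin (a point): Point in the middle of the marker's upright orange fin, 134 mm above the worktop. The fin, 10 mm wide along the rail and 14 mm deep, stands from 113 to 147 mm high: push it from the side. Below it a runner round the rail, 22 mm wide along the rail and 18 mm deep, reaches from 95 to 113 mm high.
- mustard_jar: Round glass jar of yellow mustard with a dark brown-black lid, 66 mm in diameter and 66 mm high, about 0.32 kg, loose on the worktop in front of the rack, left or right of the third gap. Origin: centre of its underside; z is its upright axis. It slides when pushed low down.
- tomato_tin: Bystander: low green tin, 75 mm in diameter, 58 mm high, loose on the worktop in front of the rack on the other side of the third gap from the mustard jar. Origin: centre of its underside.
- red_jar: Bystander: jar with a red lid, 64 mm in diameter, 62 mm high, loose, standing home in the first gap from the left. Origin: centre of its underside.
There are look-alikes about, which are no part of the job. Leave any blue, purple or turquoise look-alike of the mustard_jar alone.

How it is judged (in metres and radians):
On the way, in this order (a step that is already met when the one before it is completed fails the run):
1. a finger pushes the marker past the second gap (value of joint marker between 0.055 and 0.11 m and contact force between the fingers and rack above 0.2 N), for 0.02 s.
2. the marker stands over the middle of the third gap, with the mustard jar still outside the rack (value of joint marker between 0.144 and 0.184 m and x of mustard_jar in the frame of rack below -0.06 m), for 0.2 s.
3. the fingers push the mustard jar into the third gap (x of mustard_jar in the frame of rack between -0.06 and -0.012 m and y of mustard_jar in the frame of rack between -0.07 and -0.012 m and contact force between the fingers and mustard_jar above 0.1 N), for 0.02 s.
4. the mustard jar stands home in the third gap (x of mustard_jar in the frame of rack between -0.01 and 0.004 m and y of mustard_jar in the frame of rack between -0.053 and -0.029 m and angle between mustard_jar's own z axis and vertical below 0.1 rad and height (world z) of mustard_jar below 0.005 m), for 0.2 s.
At the end, for the whole second after the job is handed in: The marker is within 20 mm of the middle of the third gap from the left; the mustard jar stands upright and at rest on the worktop in that gap, within 12 mm of its centre line and within about 8 mm of touching the back board; tin and red jar have moved less than 15 mm (all of step 4 and value of joint marker between 0.144 and 0.184 m and linear speed of mustard_jar below 0.02 m/s and distance of each of tomato_tin, red_jar from where it was at the start of the episode below 0.015 m).
It fails at once if the marker is run past the third gap (value of joint marker above 0.205 m).
It fails at once if the mustard jar is lifted (height (world z) of mustard_jar above 0.012 m).
It fails at once if the mustard jar is tipped (angle between mustard_jar's own z axis and vertical above 0.3 rad).
It fails at once if the tomato tin is pushed away (distance of tomato_tin from where it was at the start of the episode above 0.015 m).
It fails at once if the red jar is pushed away (distance of red_jar from where it was at the start of the episode above 0.015 m).
It also fails if it takes over 70 s, if anything falls off the work surface, if the arm or the gripper's body presses on something with over 40 N, if the wrist force passes 120 N, or if a joint passes its speed limit or range.

ROBOT

A 7-joint arm with a two-finger parallel gripper is mounted at the origin on a cart in front of the work surface, level with it; the furniture and walls round the work are solid. World frame = base frame: x ahead of the robot, y to its left, z up, the work surface at z = 0. Lengths are in mm, angles in rad, forces in N, time in s.
With the tool pointing down it reaches from about 425 to 875 mm from the base axis. Payload 9.9 kg.
Tool frame: the origin (TCP) lies on the centre line of the jaws, within the pads' length; the fingertips stand 17 mm ahead of it and the grasp point (between the pads) lies 2 mm behind it; z points along the fingers, y is the direction in which the jaws open and shut (so a half turn about z gives the same grasp; the last joint's range is limited). The gripper opens to 85 mm and grips with 20 to 120 N. Pads are 22 mm wide; open, the fingers measure 114 mm over their backs; the gripper's body (76 mm by 85 mm) begins 54 mm behind the grasp point. The pads swing forward as they close: fully open they stand 13 mm farther back than shut.
Start: joints at [-1.204, 0.576, 0.025, 1.437, -0.015, 1.129, -0.057], TCP at [294.081, 607.573, 225.789] pointing down, gripper open.
Joint ranges: [-2.76, 2.76], [-0.34, 2.15], [-1.52, 1.57], [0.19, 2.46], [-1.09, 4.23], [0.17, 1.99], [-2.82, 2.82]. Speed limits (rad/s): [2.22, 2.22, 3.01, 3.01, 3.14, 3.14, 3.14].

INTERFACE

Orientations are given as a unit quaternion [w, x, y, z].
In Python, from station import get_state, eyes, bot gives the robot as it stands. The module is installed in compiled form; this text tells all that it offers.
- The arm moves only by the shell command python3 -m handwheel 'ROWS' [FORCE]. ROWS is JSON, a list of rows, each an object of numbers: "dx", "dy", "dz": the shift along the tool's x, y, z in mm; "rx", "ry", "rz": the turn, a rotation vector about the tool's x, y, z in rad; "gripper": the gripper's target within -1 to 1 (fully open at 1, half-way at 0, shut at -1). In form: [{"dx": .., "dy": .., "dz": .., "rx": .., "ry": .., "rz": .., "gripper": ..}, ...]. A call has exactly 8 rows; each row shifts and turns the commanded pose from where the row before left it, along the tool's axes as they then stand; what a row does not reach is not made up. A row lasts 1/10 s, in which the tool goes at most 50 mm and 8.59 degrees, less where a joint would pass 70% of its speed; a pose out of reach is approached as far as the arm can. A call with a gripper value outside its range is refused whole. The fingers move at their own pace and stop on an object; FORCE is the grip in N (left out, the last holds). Time passes only in rows, so rows that do not move let the fingers close, or fill a call up. It gives the time, the measured TCP pose, the force and the opening at its end, in the units of the state.
- get_state(): the state, without advancing time (a new reading comes with each control period).
- eyes.camera(name): name is "scene" or "top"; returns the picture (420x560x3 uint8, blue, green, red); there is no depth.
- eyes.calibration(name): a dict with "camera_matrix" (3x3 intrinsics, pixels), "world_from_camera" (4x4, takes a point from camera to world coordinates). Camera axes: x right, y down, z forward; pixel columns grow to the right and rows downward; lengths in mm; the calibration is good to about 2 mm. A picture is of the moment at which its call begins. calibration takes no time and is no camera call.
- bot.close_job(): hands the job in, once; it reports no verdict.
Trained networks look in the newest picture that a camera, given by its name, has taken for a name from the list of things; names that differ only in an ending like _2 or _b are one class to them, and where a whole thing is asked for, a point or a joint stands for the part that bears it (a point fixed in the world has none). Each returns a list of dicts, best first, with "score" (0 to 1); they miss things now and then, are a little off and sometimes report something else, mostly with a low value. They report only what shows in the picture. A call takes as long as a camera call. They do not tell look-alikes from the thing itself.
- eyes.silhouettes(name, camera): "pixels" (420x560 bool, what is visible of it) and "bbox" ([left, top, right, bottom] in pixels, round what is visible of it).
The state is a dict: "time_s": time; "q": joint angles; "qvel": joint speeds; "joint_torque": joint torques, N m; "tcp_pos": TCP position; "orientation": TCP orientation; "force": force on the tool from outside, world axes, zero at the start; "torque": the same for the moment, N m; "gripper_width": finger opening in mm.
Only numpy, scipy, OpenCV 4.12 (cv2) and the standard library are available. Lean on these libraries where they do the work, as an engineer would, in place of code of your own. Each camera call takes 0.05 s, during which the arm holds its last target.

## Working session

There is one attempt and no reset: what is moved stays moved. The work goes in short steps, Python scripts to look and compute and a shell command to move; the robot and the scene stay as the last step left them, time stands still between calls to the robot, and variables do not carry over. Pictures are saved under pics/ and viewed, and the job is handed in when it is done.

```bash
mkdir -p pics
python3 - <<'E'
from station import get_state, eyes, bot
import cv2
s=get_state();print(s)
for n in("scene","top"):
    cv2.imwrite(f"pics/{n}0.png",eyes.camera(n)); c=eyes.calibration(n);print(n,c)
    for o in("rack","mustard_jar","tomato_tin","red_jar","marker_fin"):
        print(n,o,[(round(d["score"],2),d["bbox"],int(d["pixels"].sum())) for d in eyes.silhouettes(o,n)])
E
```

```text
{'time_s': 0.0, 'q': array([-1.20379991,  0.5765153 ,  0.02484216,  1.43786442, -0.01496786,
        1.12902671, -0.05651859]), 'qvel': array([ 0.00039725,  0.00010869, -0.00120823, -0.00166063,  0.00165872,
        0.00202559, -0.00058381]), 'joint_torque': array([-3.50786297e-05, -7.65787411e+01,  2.24984251e+00, -2.85991323e+01,
        1.50632526e-02,  1.25020705e-02, -1.50343533e-05]), 'tcp_pos': array([293.89334714, 607.1630593 , 224.96932859]), 'orientation': array([-1.26913313e-04,  2.23479103e-01,  9.74708380e-01, -8.04720028e-04]), 'force': array([ 0.31069691,  0.8180243 , -0.02401647]), 'torque': array([-0.01113014,  0.0067207 , -0.02937205]), 'gripper_width': 85.42521675730767}
scene {'camera_matrix': array([[454.75741586,   0.        , 277.36872844],
       [  0.        , 454.75741586, 207.42975098],
       [  0.        ,   0.        ,   1.        ]]), 'world_from_camera': array([[ 4.52578532e-01, -6.81605053e-01,  5.74967151e-01,
        -2.74407969e+00],
       [-8.91702944e-01, -3.41439418e-01,  2.97127891e-01,
        -3.91870218e+02],
       [-6.20742236e-03, -6.471
[... 869 characters left out ...]
91337e-01,  4.09172588e-03, -7.63752503e-04,
        -1.29647955e+02],
       [ 6.27956890e-05, -1.68637637e-01, -9.85678114e-01,
         1.36748979e+03],
       [ 0.00000000e+00,  0.00000000e+00,  0.00000000e+00,
         1.00000000e+00]])}
top rack [(0.56, [202.4, 144.8, 331.3, 183.4], 2057)]
top mustard_jar [(0.93, [332.2, 197.0, 356.4, 225.3], 519), (0.8, [327.5, 259.2, 351.4, 285.7], 505), (0.74, [353.0, 155.1, 383.0, 187.7], 550), (0.65, [207.4, 158.1, 232.2, 188.7], 554), (0.62, [355.5, 239.3, 382.5, 265.6], 548)]
top tomato_tin [(0.96, [214.5, 197.0, 244.3, 228.4], 712)]
top red_jar [(0.77, [209.1, 160.1, 235.1, 188.2], 495)]
top marker_fin [(0.55, [212.2, 147.9, 220.0, 157.9], 77)]
```

Run:
```python
import cv2
for n,r in(("scene",(90,350,190,450)),("top",(130,300,180,400))):
    i=cv2.imread(f"pics/{n}0.png")[r[0]:r[1],r[2]:r[3]]
    cv2.imwrite(f"pics/{n}0z.png",cv2.resize(i,None,fx=3 if n=="top" else 2.3,fy=3 if n=="top" else 2.3,interpolation=cv2.INTER_CUBIC))
```

```text
(no output)
```

View pics/scene0z.png

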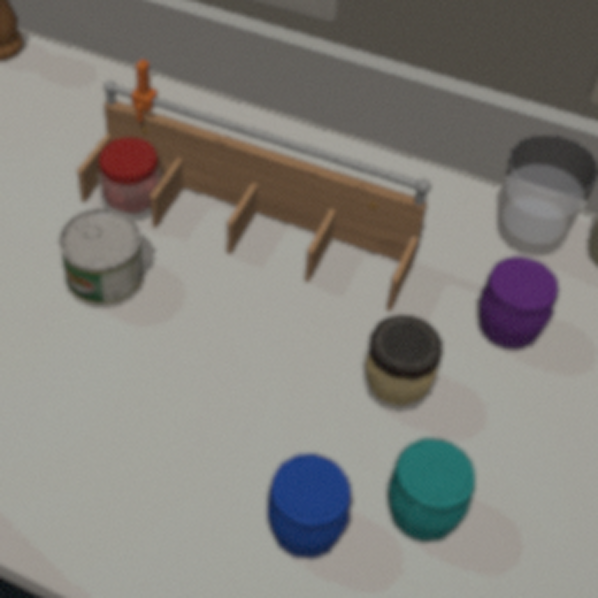

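View pics/top0z.png

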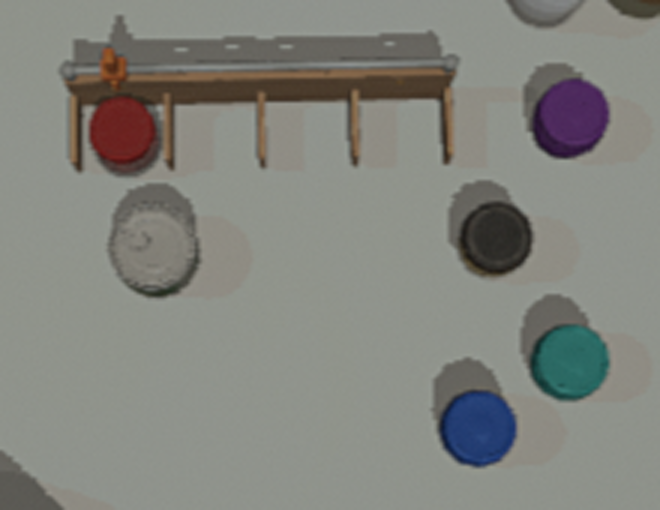

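View pics/scene0.png

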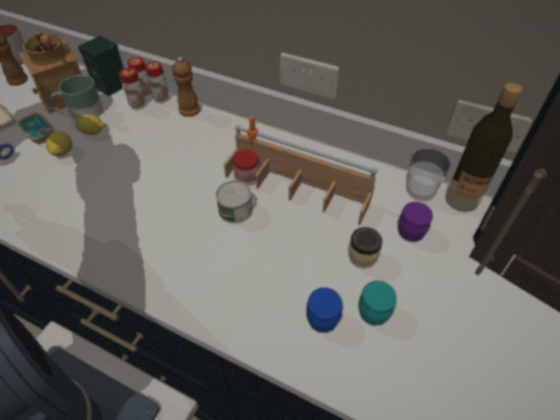

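```bash
cat > h.py <<'E'
import numpy as np
from station import eyes
from scipy.optimize import least_squares
def cal(n):
    c=eyes.calibration(n);return np.array(c["camera_matrix"]),np.array(c["world_from_camera"])
def proj(n,P):
    K,T=cal(n);p=(np.atleast_2d(P)-T[:3,3])@T[:3,:3]@K.T;return p[:,:2]/p[:,2:]
def ray(n,uv,z):
    K,T=cal(n);d=T[:3,:3]@np.linalg.solve(K,[uv[0],uv[1],1]);o=T[:3,3];return (o+d*(z-o[2])/d[2])[:2]
def R2W(r,P):
    P=np.atleast_2d(P).astype(float);c,s=np.cos(r[2]),np.sin(r[2])
    return np.c_[r[0]+c*P[:,0]-s*P[:,1],r[1]+s*P[:,0]+c*P[:,1],P[:,2]]
def W2R(r,p):
    c,s=np.cos(r[2]),np.sin(r[2]);d=np.array(p)[:2]-r[:2];return np.array([c*d[0]+s*d[1],-s*d[0]+c*d[1]])
zt=lambda L:np.array(L)/3+[180,130]-0.33
zs=lambda L:np.array(L)/2.3+[190,90]-0.28
E
python3 - <<'E'
from h import *
ys=[164,82,0,-82,-164]
P=np.array([[-30,y,0] for y in ys])
t=zt([(77,169),(169,167),(262,165),(355,164),(448,162)]);s=zs([(84,198),(157,223),(232,249),(312,277),(394,305)])
for cams in(("top",),("scene",),("top","scene")):
    f=lambda r:np.concatenate([(proj(n,R2W(r,P))-{"top":t,"scene":s}[n]).ravel() for n in cams])
    o=least_squares(f,[650,-130,0]);print(cams,o.x,np.round(o.fun,1))
r=o.x
for nm,z,a,b in(("jar",66,(498,237),(405,345)),("tin",58,(153,243),(102,241)),("red",62,(123,130),(129,160))):
    A=ray("top",zt([a])[0],z);B=ray("scene",zs([b])[0],z);print(nm,A,B,W2R(r,A),W2R(r,B))
# marker
for n,uv in(("top",zt([(118,65)])[0]),("scene",zs([(143,75)])[0])):
    g=least_squares(lambda q:(proj(n,R2W(r,[[36,123-q[0],q[1]]]))-uv).ravel(),[20,134]);print(n,g.x,[W2R(r,ray(n,uv,z)) for z in (113,134,147)])
import cv2
for n in("top","scene"):
    im=cv2.imread(f"pics/{n}0.png");k=3
    im=cv2.resize(im,None,fx=k,fy=k)
    for p in proj(n,R2W(r,[[x,y,z] for x,y,z in [(-30,q,45) for q in ys]+[(-30,q,0) for q in ys]+[(36,167,104),(36,-167,104),(30,167,85),(30,-167,85)]])):
        cv2.circle(im,tuple(int(v*k+1) for v in p),3,(0,255,0),1)
    c=im[380:600,520:1080] if n=="top" else im[320:760,620:1200]
    cv2.imwrite(f"pics/ov_{n}.png",c)
E
```

```text
('top',) [ 6.40935494e+02 -1.04091319e+02  1.45852007e-02] [ 0.7 -0.1  0.6  0.   0.1  0.1 -0.4 -0.1 -0.9  0. ]
('scene',) [ 6.45835322e+02 -1.05546060e+02  3.30293200e-02] [ 1.   0.6  0.3  0.4  0.2  0.2 -0.6 -0.4 -0.8 -0.4]
('top', 'scene') [ 6.43422510e+02 -1.05168938e+02  2.37734112e-02] [ 1.2 -0.4  1.1 -0.6  0.6 -0.8  0.1 -1.3 -0.5 -1.4  0.5  0.7 -0.3  0.7
 -0.5  0.8 -1.5  0.5 -1.7  0.8]
jar [ 533.9355864  -305.06252752] [ 531.532976   -305.39669323] [-114.20769058 -197.23447187] [-116.61756557 -197.51143029]
tin [531.32776374 -12.64655562] [525.05196492 -16.79745036] [-109.863706     95.16086181] [-116.23640307   91.1603231 ]
red [629.08134736  13.81026729] [625.70070038  11.4612089 ] [-11.50883534 119.28649146] [-14.9443669 117.0184588]
top [ 3.77932231 97.76370384] [array([ 31.61662308, 117.5902012 ]), array([ 25.57506846, 115.34293547]), array([ 21.83505846, 113.95177097])]
scene [ -1.68276966 126.925872  ] [array([ 50.92292506, 133.26092418]), array([ 28.41938443, 120.32519958]), array([ 14.48862119, 112.31737006])]
```

View pics/ov_top.png

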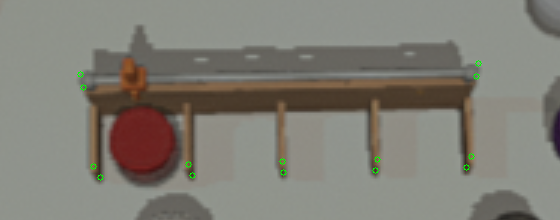

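View pics/ov_scene.png

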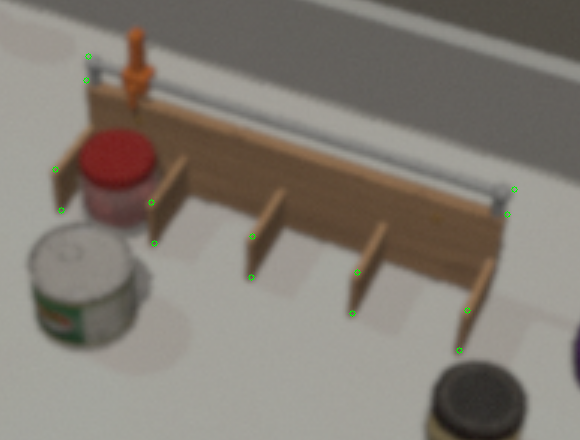

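```bash
cat >> h.py <<'E'
def fit():
    ys=[164,82,0,-82,-164]
    P=[[-30,y,0] for y in ys]+[[30,167,85],[30,-167,85],[36,0,104]]
    t=np.r_[zt([(77,169),(169,167),(262,165),(355,164),(448,162)]),(np.array([(90,88),(470,82),(279,76.5)])+[520-1,380-1])/3]
    s=np.r_[zs([(84,198),(157,223),(232,249),(312,277),(394,305)]),(np.array([(90,85),(503,215),(290,127)])+[619,319])/3]
    from scipy.spatial.transform import Rotation as R
    P=np.array(P,float)
    def pr(n,W,e):
        K,T=cal(n);p=(R.from_rotvec(e[3:]).apply((W-T[:3,3]-e[:3])@T[:3,:3]))@K.T;return p[:,:2]/p[:,2:]
    def f(v):
        r=v[:3];o=[]
        for n,u,e in(("top",t,v[3:9]),("scene",s,v[9:15])):
            o+=[((pr(n,R2W(r,P),e)-u)/0.5).ravel()[:14 ],(pr(n,R2W(r,P),e)-u)[7,1:]/.5,e[:3]/2,e[3:]/0.002]
        return np.concatenate(o)
    o=least_squares(f,np.r_[643,-105,.02,np.zeros(12)]);return o,pr
E
python3 - <<'E'
from h import *
np.set_printoptions(suppress=True,precision=3)
o,pr=fit();print(o.x,2*o.cost);print(o.fun[:15]*.5);print(o.fun[21:36]*.5)
J=o.jac;print(np.sqrt(np.diag(np.linalg.inv(J.T@J)))[:3])
r=o.x[:3]
for nm,z,a,b in(("jar",66,(498,237),(405,345)),("tin",58,(153,243),(102,241)),("red",62,(123,130),(129,160))):
    g=least_squares(lambda q:np.r_[pr("top",np.array([[*q,z]]),o.x[3:9])[0]-zt([a])[0],pr("scene",np.array([[*q,z]]),o.x[9:])[0]-zs([b])[0]],[600,-100]);print(nm,g.x,W2R(r,g.x),g.fun)
E
```

```text
[ 645.071 -104.661    0.021    1.16    -0.115    2.412   -0.002   -0.
    0.002   -1.16     0.115    1.989   -0.001    0.      -0.002] 128.42745598024274
[ 0.924  0.325  0.731  0.307  0.189  0.288 -0.37  -0.063 -0.946 -0.08
 -2.354  0.638  1.875 -0.271 -1.334]
[ 1.214  0.762  0.292  0.737 -0.098  0.771 -1.16   0.463 -1.484  0.721
 -0.43  -1.236  1.595 -0.035 -2.182]
[2.346 2.212 0.003]
jar [ 535.043 -304.97 ] [-114.12  -198.006] [-0.39   1.346  0.709 -1.047]
tin [530.97  -13.406] [-112.202   93.579] [ 0.14   1.717  0.525 -1.717]
red [630.692  13.995] [-11.938 118.927] [-0.132  1.014  0.491 -1.009]
```

Run:
```python
import cv2
i=cv2.imread("pics/top0.png")
a=cv2.resize(i[140:190,195:265],None,fx=8,fy=8,interpolation=cv2.INTER_CUBIC)
b=cv2.resize(i[140:190,275:345],None,fx=8,fy=8,interpolation=cv2.INTER_CUBIC)
import numpy as np
g=np.vstack([a[:300],b[:300]]);g=cv2.convertScaleAbs(g,alpha=1.5)
cv2.imwrite("pics/zz.png",g);print(g.shape)
a=cv2.resize(i[148:188,195:345],None,fx=5,fy=5,interpolation=cv2.INTER_CUBIC)
```

```text
(600, 560, 3)
```

View pics/zz.png

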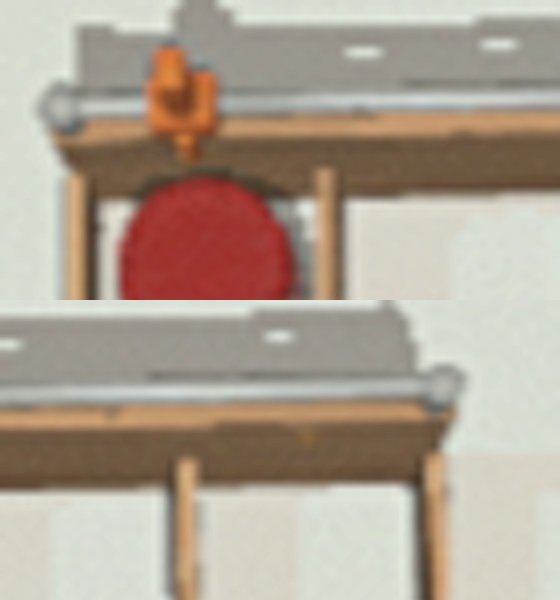

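Run:
```python
import cv2
import numpy as np
i=cv2.imread("pics/top0.png")
g=np.vstack([cv2.resize(i[168:190,x:x+70],None,fx=8,fy=8,interpolation=cv2.INTER_CUBIC) for x in (195,235,275)])
cv2.imwrite("pics/zz2.png",cv2.convertScaleAbs(g,alpha=1.5));print(g.shape)
j=cv2.imread("pics/scene0.png")
cv2.imwrite("pics/zz3.png",cv2.convertScaleAbs(cv2.resize(j[112:222,220:380],None,fx=5,fy=5,interpolation=cv2.INTER_CUBIC),alpha=1.5))
```

```text
(528, 560, 3)
```

View pics/zz2.png

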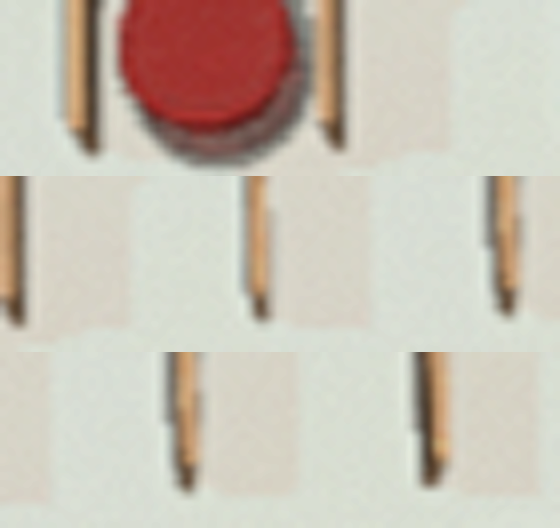

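View pics/zz3.png

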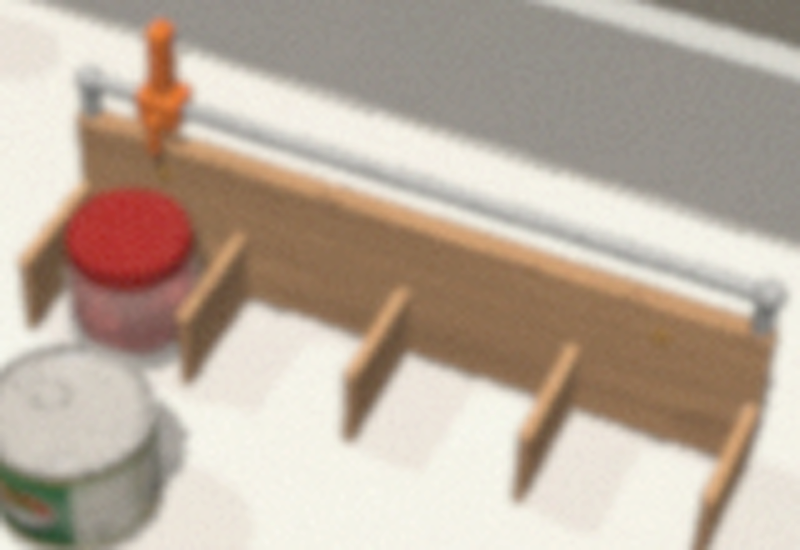

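```bash
cat >> h.py <<'E'
def z(L,k,o): return (np.array(L,float)+.5)/k-.5+np.array(o)
def fit2(w=(1,1),full=False):
    from scipy.spatial.transform import Rotation as R
    ys=[164,82,0,-82,-164]
    P=np.array([[-30,y,45] for y in ys]+[[-30,y,0] for y in ys]+[[30,167,85],[30,-167,85]],float)
    t=np.r_[z([(78,126),(328,124)],8,(195,168)),z([(257,124),(508,116)],8,(235,168)),z([(437,108)],8,(275,168)),
      z([(92,152),(337,150)],8,(195,168)),z([(262,144),(507,137)],8,(235,168)),z([(431,134)],8,(275,168)),z([(55,138)],8,(195,140)),z([(450,125)],8,(275,140))]
    s=z([(25,262),(184,318),(351,378),(523,440),(708,503),(35,325),(189,382),(350,438),(520,499),(np.nan,np.nan),(83,130),(765,345)],5,(220,112))
    def pr(n,W,e):
        K,T=cal(n);p=(R.from_rotvec(e[3:]).apply((W-T[:3,3]-e[:3])@T[:3,:3]))@K.T;return p[:,:2]/p[:,2:]
    def f(v):
        o=[]
        for n,u,e,ww in(("top",t,v[3:9],w[0]),("scene",s,v[9:15],w[1])):
            o+=[np.nan_to_num((pr(n,R2W(v[:3],P),e)-u)/.4*ww).ravel(),e[:3]/2,e[3:]/(0.002 if full else 1e-6)]
        return np.concatenate(o)
    return least_squares(f,np.r_[643,-105,.02,np.zeros(12)],x_scale='jac'),pr
E
python3 - <<'E'
from h import *
np.set_printoptions(suppress=True,precision=2,linewidth=150)
for w,full in(((1,1),1),((1,1),0),((1,0),0),((0,1),0)):
    o,pr=fit2(w,full);print(w,o.x[:3],o.x[3:6],o.x[9:12],2*o.cost)
    print(o.fun[:24]*.4);print(o.fun[30:54]*.4)
    r=o.x[:3]
    for nm,zz,a,b in(("jar",66,(498,237),(405,345)),("tin",58,(153,243),(102,241)),("red",62,(123,130),(129,160))):
        g=least_squares(lambda q:np.r_[w[0]*(pr("top",np.array([[*q,zz]]),o.x[3:9])[0]-zt([a])[0]),w[1]*(pr("scene",np.array([[*q,zz]]),o.x[9:])[0]-zs([b])[0])],[600,-100]);print(nm,g.x,W2R(r,g.x),g.fun)
E
```

```text
(1, 1) [ 643.64 -102.53    0.01] [1.61 0.46 3.  ] [-1.61 -0.46  5.59] 144.90161428362086
[-0.36 -0.05 -0.16 -0.33  0.16 -0.87  0.22 -0.4   0.52  0.06  0.21  0.33  0.04  0.06 -0.13  0.29 -0.32  0.65 -0.38  0.51 -0.69  0.09  0.81 -0.5 ]
[ 0.45  0.12  0.18  0.   -0.19 -0.39  0.06 -0.61 -0.55 -0.41  0.24  1.18 -0.01  0.82 -0.26  1.16 -0.79  1.05  0.    0.   -0.73 -2.71  1.51 -0.32]
jar [ 537.5  -303.69] [-108.79 -199.75] [-0.02  0.64  0.23 -0.56]
tin [533.3  -11.01] [-109.12   92.97] [ 0.15  1.26  0.35 -1.29]
red [633.25  16.46] [ -8.82 119.12] [-0.2   0.52  0.36 -0.44]
(1, 1) [ 641.23 -104.      0.01] [2.37 0.31 3.31] [-2.37 -0.31  6.46] 148.87850423123956
[-0.38 -0.02 -0.16 -0.31  0.17 -0.86  0.24 -0.41  0.55  0.05  0.18  0.32  0.03  0.04 -0.14  0.26 -0.31  0.61 -0.38  0.45 -0.71  0.13  0.85 -0.5 ]
[ 0.37  0.06  0.15 -0.02 -0.18 -0.37  0.11 -0.55 -0.47 -0.32  0.16  1.11 -0.06  0.78 -0.26  1.16 -0.76  1.08  0.    0.   -0.8  -2.81  1.6  -0.25]
jar [ 535.37 -304.95] [-108.59 -199.5 ] [-0.08  0.58  0.25 -0.48]
tin [530.99 -12.49] [-108.98   93.  ] [ 0.16  1.25  0.34 -1.29]
red [630.8   14.
[... 337 characters left out ...]
. -0.  0.  0.  0. -0. -0.  0. -0.]
jar [ 534.43 -305.46] [-106.96 -199.72] [ 0.  0.  0. -0.]
tin [531.81 -12.39] [-105.67   93.36] [-0.  0. -0. -0.]
red [629.79  14.13] [ -7.35 118.57] [-0.  0. -0. -0.]
(0, 1) [ 644.41 -103.31    0.01] [ 0. -0. -0.] [-0.    0.    7.35] 117.16465656682088
[-0. -0. -0. -0. -0. -0. -0. -0.  0. -0. -0. -0. -0. -0. -0. -0. -0. -0. -0. -0. -0. -0.  0. -0.]
[ 0.44  0.1   0.19 -0.01 -0.16 -0.39  0.09 -0.61 -0.53 -0.42  0.21  1.14 -0.02  0.78 -0.25  1.12 -0.78  1.01  0.    0.   -0.77 -2.74  1.51 -0.31]
jar [ 537.11 -304.49] [-110.19 -199.61] [-0. -0.  0.  0.]
tin [530.5  -12.92] [-112.59   92.03] [ 0.  0. -0.  0.]
red [632.23  15.65] [-10.46 119.13] [-0. -0. -0.  0.]
```

```bash
python3 - <<'E'
from h import *
np.set_printoptions(suppress=True,precision=2,linewidth=150)
o,pr=fit2((1,1),0);r=o.x[:3]
for n,e,uv,zz in(("top",o.x[3:9],z([(168,58)],8,(195,140))[0],147),("scene",o.x[9:],z([(161,24)],5,(220,112))[0],147),("top",o.x[3:9],z([(182,125)],8,(195,140))[0],113)):
    for xx in (36,):
        g=least_squares(lambda q:(pr(n,R2W(r,[[q[1],123-q[0],zz]]),e)-uv).ravel(),[20,36]);print(n,g.x)
for zz,nm,uv in ((66,"purple",(570,118)),(66,"turq",(570,362)),(66,"blue",(478,428))):
    g=least_squares(lambda q:(pr("top",np.array([[*q,zz]]),o.x[3:9])-zt([uv])).ravel(),[600,-300]);print(nm,g.x)
print(R2W(r,[[36,123,0],[36,-41,0],[-3,-41,0]]))
E
python3 -m handwheel '[{"rz":0.14,"gripper":-1},{"rz":0.14,"gripper":-1},{"rz":0.14,"gripper":-1},{"rz":0.14,"gripper":-1},{"rz":0.14,"gripper":-1},{"rz":0.14,"gripper":-1},{"rz":0.14,"gripper":-1},{"rz":0.13,"gripper":-1}]' 40
```

```text
top [ 1.   37.71]
scene [-1.78 37.79]
top [ 1.44 26.06]
purple [ 640.27 -369.79]
turq [ 430.59 -362.61]
blue [ 376.08 -284.33]
[[ 675.55   19.48    0.  ]
 [ 677.78 -144.5     0.  ]
 [ 638.79 -145.03    0.  ]]invalid input
```

```bash
python3 -m handwheel '[{"dx":0,"dy":0,"dz":0,"rx":0,"ry":0,"rz":0.14,"gripper":-1},{"dx":0,"dy":0,"dz":0,"rx":0,"ry":0,"rz":0.14,"gripper":-1},{"dx":0,"dy":0,"dz":0,"rx":0,"ry":0,"rz":0.14,"gripper":-1},{"dx":0,"dy":0,"dz":0,"rx":0,"ry":0,"rz":0.14,"gripper":-1},{"dx":0,"dy":0,"dz":0,"rx":0,"ry":0,"rz":0.14,"gripper":-1},{"dx":0,"dy":0,"dz":0,"rx":0,"ry":0,"rz":0.14,"gripper":-1},{"dx":0,"dy":0,"dz":0,"rx":0,"ry":0,"rz":0.14,"gripper":-1},{"dx":0,"dy":0,"dz":0,"rx":0,"ry":0,"rz":0.13,"gripper":-1}]' 40
```

```text
time_s: 1.4
tcp_pos: [294.0, 607.6, 225.8]
orientation: [-0.0, 0.706, 0.709, 0.0]
force: [-0.0, 0.3, -0.8]
gripper_width: 0.3
```

```bash
for k in 1; do python3 -m handwheel '[{"dx":-33,"dy":24,"dz":0,"rx":0,"ry":0,"rz":0,"gripper":-1},{"dx":-33,"dy":24,"dz":0,"rx":0,"ry":0,"rz":0,"gripper":-1},{"dx":-33,"dy":24,"dz":0,"rx":0,"ry":0,"rz":0,"gripper":-1},{"dx":-33,"dy":24,"dz":0,"rx":0,"ry":0,"rz":0,"gripper":-1},{"dx":-33,"dy":24,"dz":0,"rx":0,"ry":0,"rz":0,"gripper":-1},{"dx":-33,"dy":24,"dz":0,"rx":0,"ry":0,"rz":0,"gripper":-1},{"dx":-33,"dy":24,"dz":0,"rx":0,"ry":0,"rz":0,"gripper":-1},{"dx":-33,"dy":24,"dz":0,"rx":0,"ry":0,"rz":0,"gripper":-1}]'; done
python3 -m handwheel '[{"dx":-33,"dy":24,"dz":0,"rx":0,"ry":0,"rz":0,"gripper":-1},{"dx":-33,"dy":24,"dz":0,"rx":0,"ry":0,"rz":0,"gripper":-1},{"dx":-33,"dy":24,"dz":0,"rx":0,"ry":0,"rz":0,"gripper":-1},{"dx":-33,"dy":24,"dz":0,"rx":0,"ry":0,"rz":0,"gripper":-1},{"dx":-33,"dy":24,"dz":0,"rx":0,"ry":0,"rz":0,"gripper":-1},{"dx":-33,"dy":24,"dz":0,"rx":0,"ry":0,"rz":0,"gripper":-1},{"dx":-33,"dy":24,"dz":0,"rx":0,"ry":0,"rz":0,"gripper":-1},{"dx":-30,"dy":22,"dz":0,"rx":0,"ry":0,"rz":0,"gripper":-1}]'
```

```text
time_s: 2.2
tcp_pos: [489.5, 344.2, 226.0]
orientation: [-0.0, 0.703, 0.711, 0.0]
force: [0.4, -0.4, 0.4]
gripper_width: -0.1
time_s: 3.0
tcp_pos: [682.3, 84.6, 225.9]
orientation: [0.0, 0.704, 0.71, 0.0]
force: [0.2, 0.3, 0.7]
gripper_width: -0.1
```

```bash
python3 -m handwheel '[{"dx":0,"dy":-2,"dz":15,"rx":0,"ry":0,"rz":0,"gripper":-1},{"dx":0,"dy":-2,"dz":15,"rx":0,"ry":0,"rz":0,"gripper":-1},{"dx":0,"dy":-2,"dz":15,"rx":0,"ry":0,"rz":0,"gripper":-1},{"dx":0,"dy":0,"dz":15,"rx":0,"ry":0,"rz":0,"gripper":-1},{"dx":0,"dy":0,"dz":15,"rx":0,"ry":0,"rz":0,"gripper":-1},{"dx":0,"dy":0,"dz":13,"rx":0,"ry":0,"rz":0,"gripper":-1},{"dx":0,"dy":0,"dz":0,"rx":0,"ry":0,"rz":0,"gripper":-1},{"dx":0,"dy":0,"dz":0,"rx":0,"ry":0,"rz":0,"gripper":-1}]'
python3 - <<'E'
from h import *
import cv2
s=eyes.camera("scene");t=eyes.camera("top")
a=cv2.resize(s[70:200,200:360],None,fx=4,fy=4,interpolation=cv2.INTER_CUBIC)
b=cv2.resize(t[120:200,150:310],None,fx=4,fy=4,interpolation=cv2.INTER_CUBIC)
cv2.imwrite("pics/s1.png",cv2.convertScaleAbs(a,alpha=1.5));cv2.imwrite("pics/t1.png",cv2.convertScaleAbs(b,alpha=1.5))
from station import get_state
p=get_state()["tcp_pos"];print(p)
print(proj("scene",[p[0],p[1],p[2]-17])*4-[800,280],proj("top",[p[0],p[1],p[2]-17])*4-[600,480])
E
```

```text
time_s: 3.8
tcp_pos: [675.4, 86.4, 138.0]
orientation: [0.0, 0.704, 0.711, -0.0]
force: [0.1, -0.7, 0.2]
gripper_width: 0.2
[675.88573577  86.3695476  138.68801269]
[[105.12603552 183.76458397]] [[156.29527727 116.25453466]]
```

View pics/s1.png

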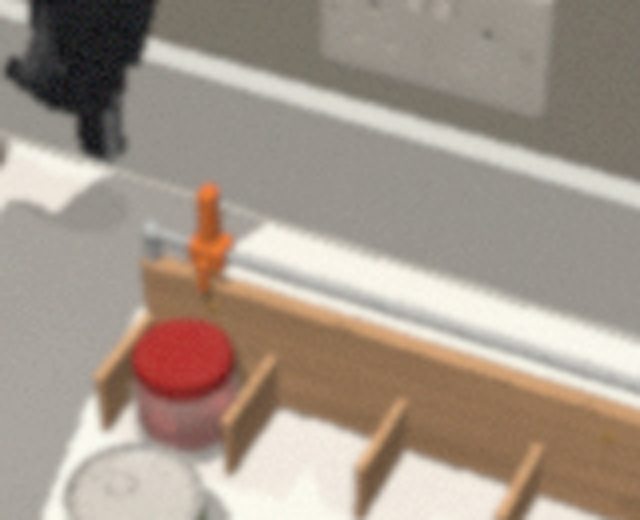

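View pics/t1.png

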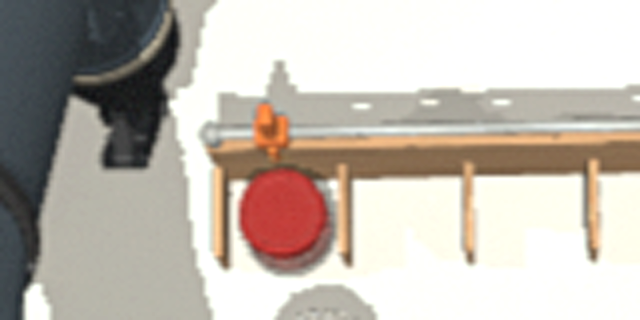

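Run:
```python
from h import *
import cv2
s=eyes.camera("scene");t=eyes.camera("top")
g=lambda i:np.uint8(255*(i/255.)**.45)
cv2.imwrite("pics/s2.png",g(cv2.resize(s[40:140,190:260],None,fx=8,fy=6,interpolation=cv2.INTER_CUBIC)))
cv2.imwrite("pics/t2.png",g(cv2.resize(t[100:180,140:240],None,fx=7,fy=7,interpolation=cv2.INTER_CUBIC)))
for n in("scene","top"):
  for zz in(0,17,-40): print(n,proj(n,[675.5,86.4,138-zz]))
```

```text
scene [[225.50813523 110.17672896]]
scene [[226.20955261 116.27803132]]
scene [[223.78479864  95.18622845]]
top [[187.94803819 147.35129343]]
top [[189.1039338  149.29178402]]
top [[185.10436846 142.57740706]]
```

View pics/s2.png

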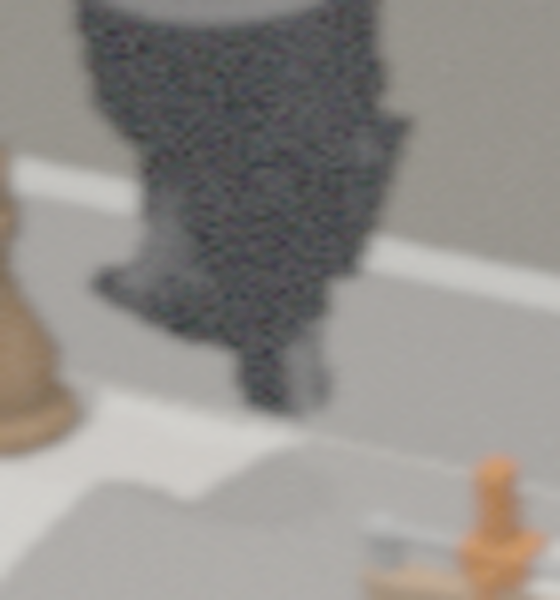

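View pics/t2.png

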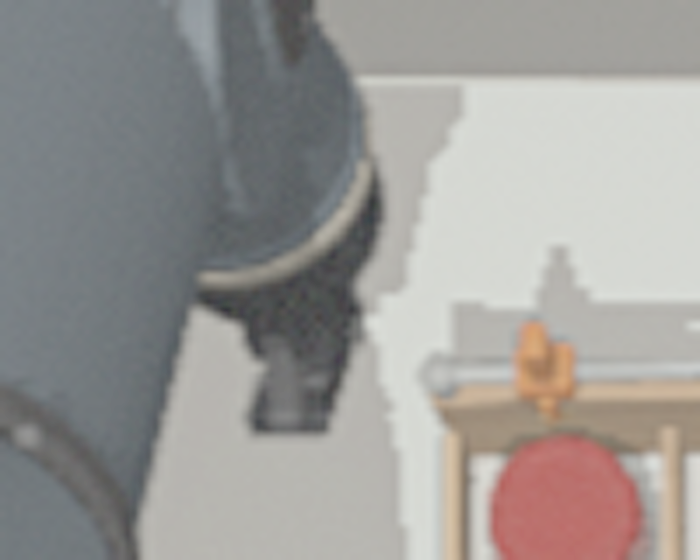

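Run:
```python
from h import *
for a,b in (((226,107.5),(182,160)),((226,106),(182,155)),((222,107),(178,161)),((230,107),(186,161))):
    g=least_squares(lambda q:np.r_[proj("scene",q)[0]-a,proj("top",q)[0]-b],[675,86,130]);print(g.x,g.fun)
from station import get_state
print(get_state()["q"],get_state()["gripper_width"])
```

```text
[647.79225453  81.88704984 162.988104  ] [-6.45386602  1.04233103  5.78871208 -4.41206977]
[659.04700735  85.89523029 158.52778782] [-5.0948021   0.81796701  4.54900449 -3.44888226]
[645.88663947  91.2716999  162.3145039 ] [-6.60721     1.08283784  5.88992657 -4.54863133]
[643.88911742  69.79069165 170.91813177] [-6.94005809  1.10632592  6.28135795 -4.73231188]
[-0.37520791  0.68248282  0.31720715  1.53448971 -0.24218492  0.96209875
  0.02425737] 0.10988826280499983
```

Run:
```python
from h import *
o,pr=fit2((1,1),0);r=o.x[:3]
for n,e in(("scene",o.x[9:]),("top",o.x[3:9])):
    W=np.r_[R2W(r,[[36,121,147],[36,121,113],[36,121,95],[36,167,104],[36,-167,104]]),[[675.5,86.4,138],[675.5,86.4,121],[664,75,121],[664,97,121],[688,75,121],[675,86,194]]]
    print(n);print(np.c_[proj(n,W),pr(n,W,e)].round(1))
```

```text
scene
[[252.4 115.6 252.9 117.3]
 [253.1 127.9 253.7 129.5]
 [253.5 134.1 254.  135.6]
 [235.4 125.3 236.1 126.8]
 [376.8 170.7 376.6 172.1]
 [225.5 110.2 226.2 111.9]
 [226.2 116.3 226.9 117.9]
 [227.9 120.6 228.6 122.3]
 [219.5 117.8 220.2 119.5]
 [233.4 114.6 234.  116.2]
 [223.1  89.1 223.8  91. ]]
top
[[215.7 146.2 216.  147.5]
 [217.3 150.  217.5 151.3]
 [218.1 152.  218.3 153.3]
 [199.4 151.4 199.7 152.6]
 [332.3 149.1 332.4 150.3]
 [187.9 147.4 188.3 148.7]
 [189.1 149.3 189.4 150.6]
 [193.6 153.8 193.9 155.1]
 [184.7 153.8 185.  155.1]
 [193.8 144.4 194.1 145.7]
 [184.1 140.8 184.4 142.2]]
```

```bash
python3 -m handwheel '[{"dx":-8,"dy":0,"dz":0,"rx":0,"ry":0,"rz":0,"gripper":-1},{"dx":-8,"dy":0,"dz":0,"rx":0,"ry":0,"rz":0,"gripper":-1},{"dx":-8,"dy":0,"dz":0,"rx":0,"ry":0,"rz":0,"gripper":-1},{"dx":-8,"dy":0,"dz":0,"rx":0,"ry":0,"rz":0,"gripper":-1},{"dx":-8,"dy":0,"dz":0,"rx":0,"ry":0,"rz":0,"gripper":-1},{"dx":-8,"dy":0,"dz":0,"rx":0,"ry":0,"rz":0,"gripper":-1},{"dx":-4,"dy":0,"dz":0,"rx":0,"ry":0,"rz":0,"gripper":-1},{"dx":0,"dy":0,"dz":0,"rx":0,"ry":0,"rz":0,"gripper":-1}]'
python3 - <<'E'
from h import *
import cv2
from station import get_state
s=eyes.camera("scene");t=eyes.camera("top")
g=lambda i:np.uint8(255*(i/255.)**.45)
cv2.imwrite("pics/s3.png",g(cv2.resize(s[40:150,200:290],None,fx=6,fy=5,interpolation=cv2.INTER_CUBIC)))
cv2.imwrite("pics/t3.png",g(cv2.resize(t[110:190,160:260],None,fx=6,fy=6,interpolation=cv2.INTER_CUBIC)))
print(get_state()["force"],get_state()["tcp_pos"])
E
```

```text
time_s: 4.8
tcp_pos: [675.8, 33.5, 137.8]
orientation: [0.0, 0.704, 0.71, -0.0]
force: [0.7, -0.7, -0.2]
gripper_width: 0.0
[-0.5928488   0.00321432 -0.94054998] [675.84061162  34.64452571 137.77155628]
```

View pics/s3.png

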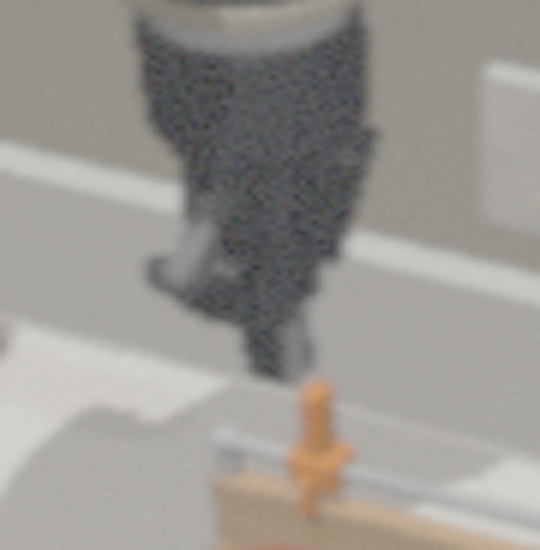

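View pics/t3.png

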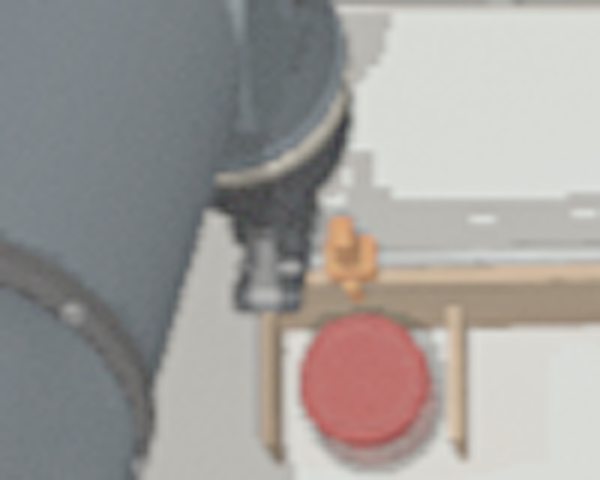

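```bash
python3 -m handwheel '[{"dx":-5,"dy":0,"dz":0,"rx":0,"ry":0,"rz":0,"gripper":-1},{"dx":-5,"dy":0,"dz":0,"rx":0,"ry":0,"rz":0,"gripper":-1},{"dx":-5,"dy":0,"dz":0,"rx":0,"ry":0,"rz":0,"gripper":-1},{"dx":-5,"dy":0,"dz":0,"rx":0,"ry":0,"rz":0,"gripper":-1},{"dx":-5,"dy":0,"dz":0,"rx":0,"ry":0,"rz":0,"gripper":-1},{"dx":0,"dy":0,"dz":0,"rx":0,"ry":0,"rz":0,"gripper":-1},{"dx":0,"dy":0,"dz":0,"rx":0,"ry":0,"rz":0,"gripper":-1},{"dx":0,"dy":0,"dz":0,"rx":0,"ry":0,"rz":0,"gripper":-1}]'
python3 - <<'E'
from h import *
import cv2
from station import get_state
s=eyes.camera("scene");t=eyes.camera("top")
g=lambda i:np.uint8(255*(i/255.)**.45)
a=g(cv2.resize(s[60:160,210:300],None,fx=4,fy=4,interpolation=cv2.INTER_CUBIC))
b=g(cv2.resize(t[110:190,160:260],None,fx=4,fy=5,interpolation=cv2.INTER_CUBIC))
cv2.imwrite("pics/st4.png",np.hstack([a,b]))
print(get_state()["force"],get_state()["tcp_pos"])
E
```

```text
time_s: 5.7
tcp_pos: [676.0, 9.3, 137.8]
orientation: [0.0, 0.704, 0.711, -0.0]
force: [-1.1, 0.3, 0.2]
gripper_width: -0.0
[ 1.07871791 -0.9090468   0.66139854] [676.06684924   9.4899403  137.83310239]
```

View pics/st4.png

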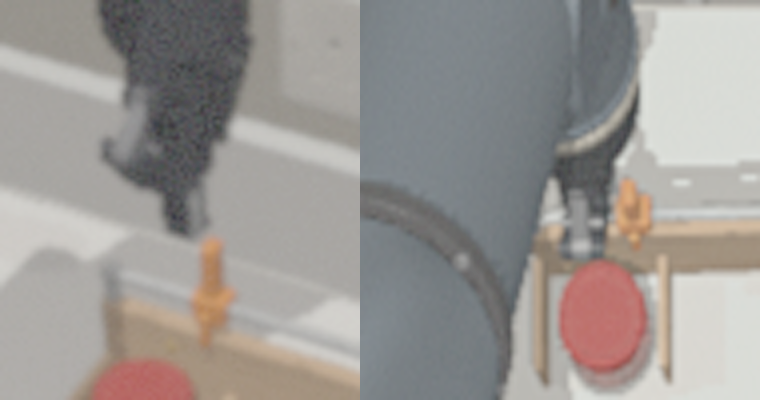

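```bash
python3 -m handwheel '[{"dx":-8,"dy":0,"dz":0,"rx":0,"ry":0,"rz":0,"gripper":-1},{"dx":-8,"dy":0,"dz":0,"rx":0,"ry":0,"rz":0,"gripper":-1},{"dx":-8,"dy":0,"dz":0,"rx":0,"ry":0,"rz":0,"gripper":-1},{"dx":-8,"dy":0,"dz":0,"rx":0,"ry":0,"rz":0,"gripper":-1},{"dx":-8,"dy":0,"dz":0,"rx":0,"ry":0,"rz":0,"gripper":-1},{"dx":-8,"dy":0,"dz":0,"rx":0,"ry":0,"rz":0,"gripper":-1},{"dx":-8,"dy":0,"dz":0,"rx":0,"ry":0,"rz":0,"gripper":-1},{"dx":-8,"dy":0,"dz":0,"rx":0,"ry":0,"rz":0,"gripper":-1}]'
cat > look.py <<'E'
import sys
from h import *
import cv2
from station import get_state
k=sys.argv[1]
s=eyes.camera("scene");t=eyes.camera("top")
cv2.imwrite(f"pics/rs{k}.png",s);cv2.imwrite(f"pics/rt{k}.png",t)
g=lambda i:np.uint8(255*(i/255.)**.45)
a=g(cv2.resize(s[70:280,210:410],None,fx=2,fy=2,interpolation=cv2.INTER_CUBIC))
b=g(cv2.resize(t[110:250,190:390],None,fx=2,fy=3,interpolation=cv2.INTER_CUBIC))
cv2.imwrite(f"pics/st{k}.png",np.hstack([a,b]))
# orange fin: colour mask
np.set_printoptions(suppress=True,precision=1)
o,pr=fit2((1,1),0);r=o.x[:3]
for n,im,e in(("scene",s,o.x[9:]),("top",t,o.x[3:9])):
    h=cv2.cvtColor(im,cv2.COLOR_BGR2HSV);m=cv2.inRange(h,(5,150,90),(18,255,255))
    nn,l,st,c=cv2.connectedComponentsWithStats(m)
    for i in range(1,nn):
        if st[i,4]>15 and st[i,4]<400:
            u=c[i];G=least_squares(lambda q:(pr(n,R2W(r,[[36,123-q[0],q[1]]]),e)-u).ravel(),[100,120]);
            if abs(G.x[1]-120)<30: print(n,st[i],c[i],"q",G.x)
print(get_state()["force"],get_state()["tcp_pos"])
E
python3 look.py 5
```

```text
time_s: 6.6
tcp_pos: [676.8, -55.4, 137.8]
orientation: [0.0, 0.704, 0.711, 0.0]
force: [1.2, 1.3, 0.3]
gripper_width: -0.0
scene [284 128  10  27 136] [288.  141.7] q [ 87.1 109.3]
top [251 145   8  15  72] [254.  151.8] q [ 92.7 103.3]
[ 0.  -0.1  0.1] [676.5 -56.8 137.9]
```

View pics/st5.png

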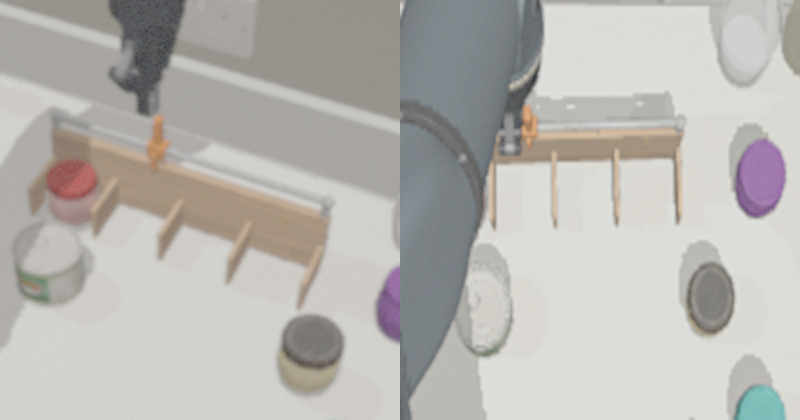

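```bash
python3 -m handwheel '[{"dx":-10,"dy":0,"dz":0,"rx":0,"ry":0,"rz":0,"gripper":-1},{"dx":-10,"dy":0,"dz":0,"rx":0,"ry":0,"rz":0,"gripper":-1},{"dx":-10,"dy":0,"dz":0,"rx":0,"ry":0,"rz":0,"gripper":-1},{"dx":-10,"dy":0,"dz":0,"rx":0,"ry":0,"rz":0,"gripper":-1},{"dx":-10,"dy":0,"dz":0,"rx":0,"ry":0,"rz":0,"gripper":-1},{"dx":-10,"dy":0,"dz":0,"rx":0,"ry":0,"rz":0,"gripper":-1},{"dx":-8,"dy":0,"dz":0,"rx":0,"ry":0,"rz":0,"gripper":-1},{"dx":-3,"dy":0,"dz":0,"rx":0,"ry":0,"rz":0,"gripper":-1}]'
python3 look.py 6
```

```text
time_s: 7.5
tcp_pos: [677.3, -127.2, 137.8]
orientation: [0.0, 0.704, 0.71, -0.0]
force: [0.5, 1.6, -0.4]
gripper_width: 0.2
scene [315 138  10  27 139] [319.1 151.4] q [160.7 110.1]
top [281 145   6  13  52] [282.9 150.8] q [165.4 107.4]
[-0.5 -0.4 -0.3] [ 677.2 -126.6  137.8]
```

View pics/st6.png

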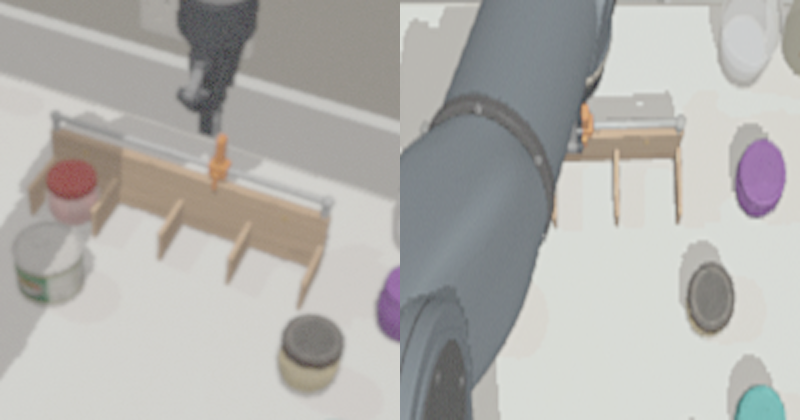

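```bash
python3 -m handwheel '[{"dx":12,"dy":0,"dz":0,"rx":0,"ry":0,"rz":0,"gripper":-1},{"dx":8,"dy":0,"dz":0,"rx":0,"ry":0,"rz":0,"gripper":-1},{"dx":0,"dy":0,"dz":-30,"rx":0,"ry":0,"rz":0,"gripper":-1},{"dx":0,"dy":0,"dz":-30,"rx":0,"ry":0,"rz":0,"gripper":-1},{"dx":0,"dy":-20,"dz":-20,"rx":0,"ry":0,"rz":0,"gripper":-0.3},{"dx":-20,"dy":-25,"dz":0,"rx":0,"ry":0,"rz":0,"gripper":-0.3},{"dx":-35,"dy":-20,"dz":0,"rx":0,"ry":0,"rz":0,"gripper":-0.3},{"dx":-35,"dy":-20,"dz":0,"rx":0,"ry":0,"rz":0,"gripper":-0.3}]'
python3 -m handwheel '[{"dx":-35,"dy":-12,"dz":0,"rx":0,"ry":0,"rz":0,"gripper":-0.3},{"dx":-35,"dy":-12,"dz":0,"rx":0,"ry":0,"rz":0,"gripper":-0.3},{"dx":-35,"dy":-12,"dz":0,"rx":0,"ry":0,"rz":0,"gripper":-0.3},{"dx":-35,"dy":-11,"dz":0,"rx":0,"ry":0,"rz":0,"gripper":-0.3},{"dx":-30,"dy":-10,"dz":0,"rx":0,"ry":0,"rz":0,"gripper":-0.3},{"dx":-5,"dy":0,"dz":0,"rx":0,"ry":0,"rz":0,"gripper":-0.3},{"dx":0,"dy":0,"dz":0,"rx":0,"ry":0,"rz":0,"gripper":-0.3},{"dx":0,"dy":0,"dz":0,"rx":0,"ry":0,"rz":0,"gripper":-0.3}]'
python3 look.py 7
```

```text
time_s: 8.4
tcp_pos: [592.8, -195.1, 218.2]
orientation: [0.0, 0.702, 0.712, 0.0]
force: [0.6, -1.1, -0.1]
gripper_width: 30.0
time_s: 9.2
tcp_pos: [539.0, -369.9, 217.6]
orientation: [-0.0, 0.703, 0.711, 0.001]
force: [-0.5, 0.1, -0.8]
gripper_width: 29.6
scene [315 138   9  24  92] [319.3 150.9] q [161.2 111.8]
top [278 145   9   9  44] [281.8 149.7] q [162.7 117.9]
[-0.2  0.1 -0.2] [ 539.  -369.9  217.7]
```

View pics/st7.png

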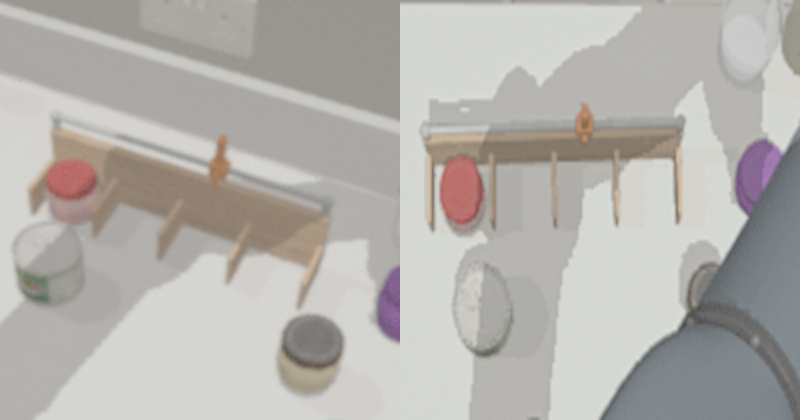

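```bash
python3 -m handwheel '[{"dx":-2,"dy":-3,"dz":28,"rx":0,"ry":0,"rz":0,"gripper":-0.3},{"dx":-2,"dy":0,"dz":28,"rx":0,"ry":0,"rz":0,"gripper":-0.3},{"dx":0,"dy":0,"dz":28,"rx":0,"ry":0,"rz":0,"gripper":-0.3},{"dx":0,"dy":0,"dz":28,"rx":0,"ry":0,"rz":0,"gripper":-0.3},{"dx":0,"dy":0,"dz":25,"rx":0,"ry":0,"rz":0,"gripper":-0.3},{"dx":0,"dy":0,"dz":22,"rx":0,"ry":0,"rz":0,"gripper":-0.3},{"dx":0,"dy":0,"dz":16,"rx":0,"ry":0,"rz":0,"gripper":-0.3},{"dx":0,"dy":0,"dz":10,"rx":0,"ry":0,"rz":0,"gripper":-0.3}]'
cat > look2.py <<'E'
import sys
from h import *
import cv2
from station import get_state
k=sys.argv[1]
s=eyes.camera("scene");t=eyes.camera("top")
g=lambda i:np.uint8(255*(i/255.)**.45)
a=g(cv2.resize(s[140:340,210:450],None,fx=3,fy=2.8,interpolation=cv2.INTER_CUBIC))
cv2.imwrite(f"pics/s{k}.png",a)
b=g(cv2.resize(t[130:290,190:390],None,fx=3,fy=3,interpolation=cv2.INTER_CUBIC))
cv2.imwrite(f"pics/t{k}.png",b)
print(get_state()["force"],get_state()["tcp_pos"])
E
python3 look2.py 8
```

```text
time_s: 10.1
tcp_pos: [535.2, -374.3, 31.4]
orientation: [-0.001, 0.703, 0.711, 0.0]
force: [-0.2, -0.4, 0.5]
gripper_width: 30.2
[ 0.60910171 -0.70654572  0.60794142] [ 534.89296595 -374.64332849   31.64492831]
```

View pics/s8.png

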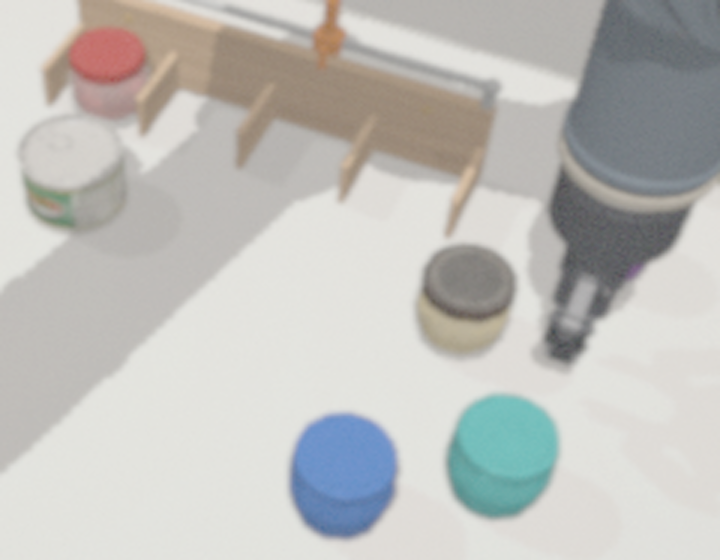

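View pics/t8.png

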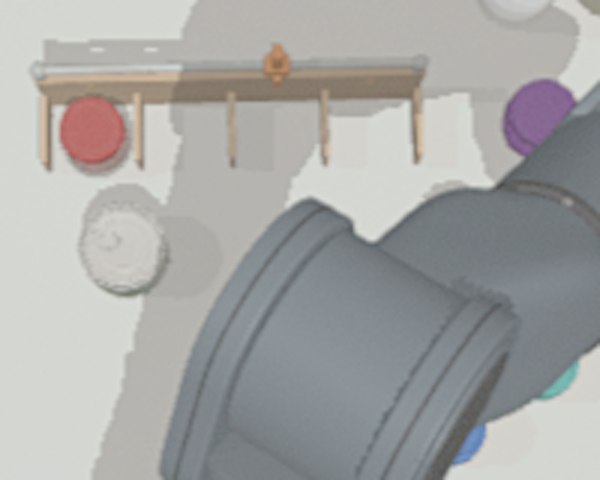

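```bash
python3 -m handwheel '[{"dx":8,"dy":0,"dz":0,"rx":0,"ry":0,"rz":0,"gripper":-0.3},{"dx":8,"dy":0,"dz":0,"rx":0,"ry":0,"rz":0,"gripper":-0.3},{"dx":6,"dy":0,"dz":0,"rx":0,"ry":0,"rz":0,"gripper":-0.3},{"dx":4,"dy":0,"dz":0,"rx":0,"ry":0,"rz":0,"gripper":-0.3},{"dx":4,"dy":0,"dz":0,"rx":0,"ry":0,"rz":0,"gripper":-0.3},{"dx":6,"dy":0,"dz":0,"rx":0,"ry":0,"rz":0,"gripper":-0.3},{"dx":8,"dy":0,"dz":0,"rx":0,"ry":0,"rz":0,"gripper":-0.3},{"dx":8,"dy":0,"dz":0,"rx":0,"ry":0,"rz":0,"gripper":-0.3}]'
python3 look2.py 9
```

```text
time_s: 11.0
tcp_pos: [534.5, -324.2, 33.1]
orientation: [0.001, 0.704, 0.71, -0.0]
force: [0.4, -2.0, 1.7]
gripper_width: 30.1
[ 0.37316175 -0.6234321   1.23496103] [ 534.65238609 -322.45961529   32.81593483]
```

View pics/s9.png

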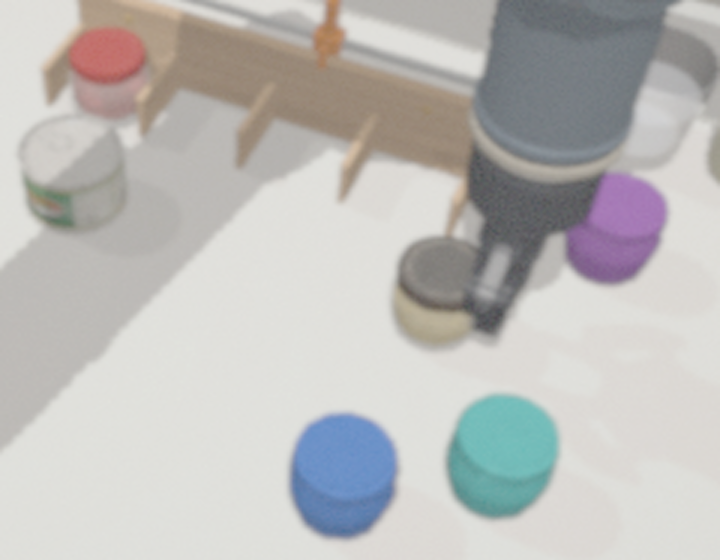

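```bash
python3 -m handwheel '[{"dx":8,"dy":0,"dz":0,"rx":0,"ry":0,"rz":0,"gripper":-0.3},{"dx":9,"dy":0,"dz":0,"rx":0,"ry":0,"rz":0,"gripper":-0.3},{"dx":9,"dy":0,"dz":0,"rx":0,"ry":0,"rz":0,"gripper":-0.3},{"dx":9,"dy":0,"dz":0,"rx":0,"ry":0,"rz":0,"gripper":-0.3},{"dx":9,"dy":0,"dz":0,"rx":0,"ry":0,"rz":0,"gripper":-0.3},{"dx":9,"dy":0,"dz":0,"rx":0,"ry":0,"rz":0,"gripper":-0.3},{"dx":9,"dy":0,"dz":0,"rx":0,"ry":0,"rz":0,"gripper":-0.3},{"dx":9,"dy":0,"dz":0,"rx":0,"ry":0,"rz":0,"gripper":-0.3}]'
python3 -m handwheel '[{"dx":9,"dy":0,"dz":0,"rx":0,"ry":0,"rz":0,"gripper":-0.3},{"dx":8,"dy":0,"dz":0,"rx":0,"ry":0,"rz":0,"gripper":-0.3},{"dx":8,"dy":0,"dz":0,"rx":0,"ry":0,"rz":0,"gripper":-0.3},{"dx":8,"dy":0,"dz":0,"rx":0,"ry":0,"rz":0,"gripper":-0.3},{"dx":8,"dy":0,"dz":0,"rx":0,"ry":0,"rz":0,"gripper":-0.3},{"dx":5,"dy":0,"dz":0,"rx":0,"ry":0,"rz":0,"gripper":-0.3},{"dx":4,"dy":0,"dz":0,"rx":0,"ry":0,"rz":0,"gripper":-0.3},{"dx":2,"dy":0,"dz":0,"rx":0,"ry":0,"rz":0,"gripper":-0.3}]'
python3 look2.py 10
```

```text
time_s: 11.9
tcp_pos: [533.7, -252.3, 32.8]
orientation: [-0.0, 0.704, 0.711, -0.0]
force: [0.8, -2.4, 1.0]
gripper_width: 29.9
time_s: 12.7
tcp_pos: [533.2, -200.7, 32.8]
orientation: [-0.0, 0.703, 0.711, -0.0]
force: [0.1, -2.6, 0.4]
gripper_width: 29.8
[-0.12867086 -1.26829563 -1.00151658] [ 533.13786589 -200.72790527   32.73111046]
```

View pics/s10.png

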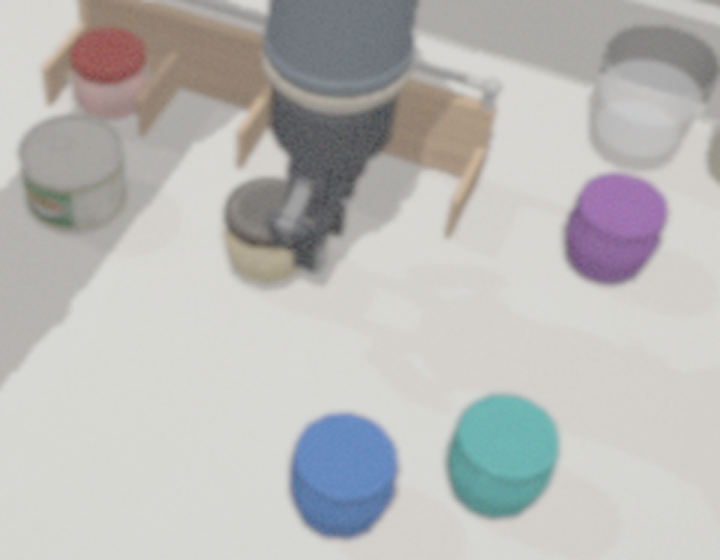

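View pics/t10.png

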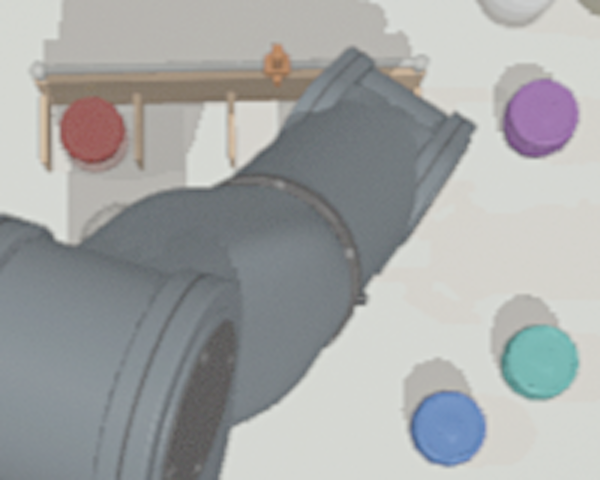

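Run:
```python
from h import *
o,pr=fit2((1,1),0);r=o.x[:3]
for uv in ((272,213),):
    u=np.array([uv[0]/3+210-.3,uv[1]/2.8+140-.3])
    g=least_squares(lambda q:(pr("scene",np.array([[*q,66]]),o.x[9:])-u).ravel(),[535,-160]);print(g.x,W2R(r,g.x))
print(R2W(r,[[-105,-41,0]]),r)
d=eyes.silhouettes("mustard_jar","scene");print([(round(x["score"],2),x["bbox"]) for x in d])
```

```text
[ 531.61590489 -166.83113194] [-110.45745467  -61.33373151]
[[ 536.79558897 -146.42487503    0.        ]] [ 6.41226766e+02 -1.03996946e+02  1.36360511e-02]
[(0.84, [356.7, 280.0, 395.8, 324.7]), (0.7, [304.3, 285.8, 340.7, 333.2]), (0.69, [396.7, 201.4, 435.0, 244.6]), (0.66, [283.3, 200.6, 315.0, 245.0])]
```

```bash
python3 -m handwheel '[{"dx":4,"dy":0,"dz":0,"rx":0,"ry":0,"rz":0,"gripper":-0.3},{"dx":4,"dy":0,"dz":0,"rx":0,"ry":0,"rz":0,"gripper":-0.3},{"dx":4,"dy":0,"dz":0,"rx":0,"ry":0,"rz":0,"gripper":-0.3},{"dx":3,"dy":0,"dz":0,"rx":0,"ry":0,"rz":0,"gripper":-0.3},{"dx":0,"dy":0,"dz":0,"rx":0,"ry":0,"rz":0,"gripper":-0.3},{"dx":-8,"dy":0,"dz":0,"rx":0,"ry":0,"rz":0,"gripper":-0.3},{"dx":-20,"dy":0,"dz":0,"rx":0,"ry":0,"rz":0,"gripper":-0.3},{"dx":-20,"dy":0,"dz":0,"rx":0,"ry":0,"rz":0,"gripper":-0.3}]'
```

```text
time_s: 13.65
tcp_pos: [533.4, -234.4, 32.7]
orientation: [-0.0, 0.703, 0.711, 0.0]
force: [-0.5, -0.0, 0.2]
gripper_width: 29.9
```

```bash
python3 -m handwheel '[{"dx":-5,"dy":0,"dz":-25,"rx":0,"ry":0,"rz":0,"gripper":-0.3},{"dx":0,"dy":0,"dz":-40,"rx":0,"ry":0,"rz":0,"gripper":-0.3},{"dx":0,"dy":0,"dz":-45,"rx":0,"ry":0,"rz":0,"gripper":-0.3},{"dx":0,"dy":-35,"dz":0,"rx":0,"ry":0,"rz":0,"gripper":-0.3},{"dx":10,"dy":-35,"dz":0,"rx":0,"ry":0,"rz":0,"gripper":-0.3},{"dx":40,"dy":-13,"dz":0,"rx":0,"ry":0,"rz":0,"gripper":-0.3},{"dx":40,"dy":0,"dz":0,"rx":0,"ry":0,"rz":0,"gripper":-0.3},{"dx":0,"dy":0,"dz":0,"rx":0,"ry":0,"rz":0,"gripper":-0.3}]'
python3 - <<'E'
from station import get_state
print(get_state()["q"])
E
python3 look2.py 11
```

```text
time_s: 14.45
tcp_pos: [449.0, -144.9, 142.6]
orientation: [-0.002, 0.702, 0.713, 0.001]
force: [0.7, -0.1, 0.4]
gripper_width: 29.6
[-0.04112712  0.40889052  0.35648207  2.07330156 -0.22220664  0.69711298
  0.4756975 ]
[-0.09507526 -0.7024826   0.73633242] [ 449.83700077 -149.39585609  142.9459688 ]
```

View pics/s11.png

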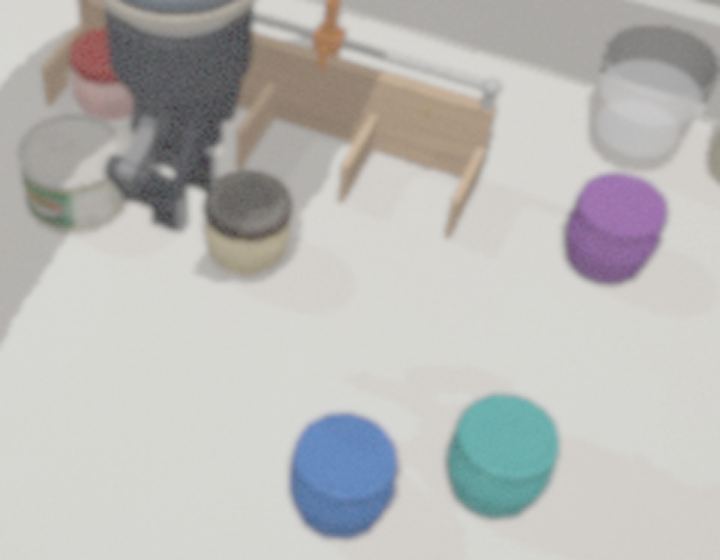

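View pics/t11.png

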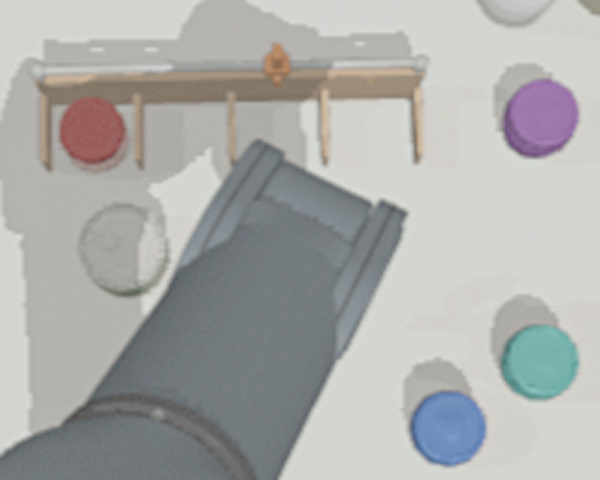

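```bash
python3 -m handwheel '[{"dx":0,"dy":0,"dz":0,"rx":0,"ry":0,"rz":0.14,"gripper":-0.3},{"dx":0,"dy":0,"dz":0,"rx":0,"ry":0,"rz":0.14,"gripper":-0.3},{"dx":0,"dy":0,"dz":0,"rx":0,"ry":0,"rz":0.14,"gripper":-0.3},{"dx":0,"dy":0,"dz":0,"rx":0,"ry":0,"rz":0.14,"gripper":-0.3},{"dx":0,"dy":0,"dz":0,"rx":0,"ry":0,"rz":0.14,"gripper":-0.3},{"dx":0,"dy":0,"dz":0,"rx":0,"ry":0,"rz":0.14,"gripper":-0.3},{"dx":0,"dy":0,"dz":0,"rx":0,"ry":0,"rz":0.14,"gripper":-0.3},{"dx":0,"dy":0,"dz":0,"rx":0,"ry":0,"rz":0.14,"gripper":-0.3}]'
python3 -m handwheel '[{"dx":0,"dy":0,"dz":0,"rx":0,"ry":0,"rz":0.14,"gripper":-0.3},{"dx":0,"dy":0,"dz":0,"rx":0,"ry":0,"rz":0.14,"gripper":-0.3},{"dx":0,"dy":0,"dz":0,"rx":0,"ry":0,"rz":0.14,"gripper":-0.3},{"dx":0,"dy":0,"dz":0,"rx":0,"ry":0,"rz":0.03,"gripper":-0.3},{"dx":0,"dy":0,"dz":0,"rx":0,"ry":0,"rz":0,"gripper":-0.3},{"dx":0,"dy":0,"dz":0,"rx":0,"ry":0,"rz":0,"gripper":-0.3},{"dx":0,"dy":0,"dz":0,"rx":0,"ry":0,"rz":0,"gripper":-0.3},{"dx":0,"dy":0,"dz":0,"rx":0,"ry":0,"rz":0,"gripper":-0.3}]'
python3 - <<'E'
from h import *
from station import get_state
print(get_state()["q"])
o,pr=fit2((1,1),0);r=o.x[:3]
u=np.array([248/3+210-.3,205/2.8+140-.3])
g=least_squares(lambda q:(pr("scene",np.array([[*q,66]]),o.x[9:])-u).ravel(),[535,-160]);print(g.x,W2R(r,g.x))
E
```

```text
time_s: 15.35
tcp_pos: [449.8, -151.7, 142.9]
orientation: [0.0, 0.974, 0.225, -0.0]
force: [0.0, 0.4, -0.1]
gripper_width: 30.0
time_s: 16.15
tcp_pos: [449.7, -150.1, 142.9]
orientation: [-0.0, 1.0, 0.006, 0.0]
force: [0.0, 1.0, -0.2]
gripper_width: 29.6
[-0.33458637  0.51746543  0.83389849  2.07901889 -0.55037797  0.77653466
 -0.71718908]
[ 531.13308245 -149.1705747 ] [-110.69941942  -43.66823257]
```

```bash
python3 -m handwheel '[{"dx":0,"dy":-4,"dz":20,"rx":0,"ry":0,"rz":0,"gripper":-0.3},{"dx":0,"dy":0,"dz":25,"rx":0,"ry":0,"rz":0,"gripper":-0.3},{"dx":0,"dy":0,"dz":25,"rx":0,"ry":0,"rz":0,"gripper":-0.3},{"dx":0,"dy":0,"dz":20,"rx":0,"ry":0,"rz":0,"gripper":-0.3},{"dx":0,"dy":0,"dz":13,"rx":0,"ry":0,"rz":0,"gripper":-0.3},{"dx":0,"dy":0,"dz":7,"rx":0,"ry":0,"rz":0,"gripper":-0.3},{"dx":0,"dy":0,"dz":0,"rx":0,"ry":0,"rz":0,"gripper":-0.3},{"dx":0,"dy":0,"dz":0,"rx":0,"ry":0,"rz":0,"gripper":-0.3}]'
python3 look2.py 12
```

```text
time_s: 16.95
tcp_pos: [449.8, -146.1, 33.3]
orientation: [0.0, 1.0, 0.005, 0.0]
force: [0.4, 0.1, 1.0]
gripper_width: 30.0
[-0.13123109  0.44899224 -0.07719396] [ 450.06785392 -146.03808351   33.46530713]
```

View pics/s12.png

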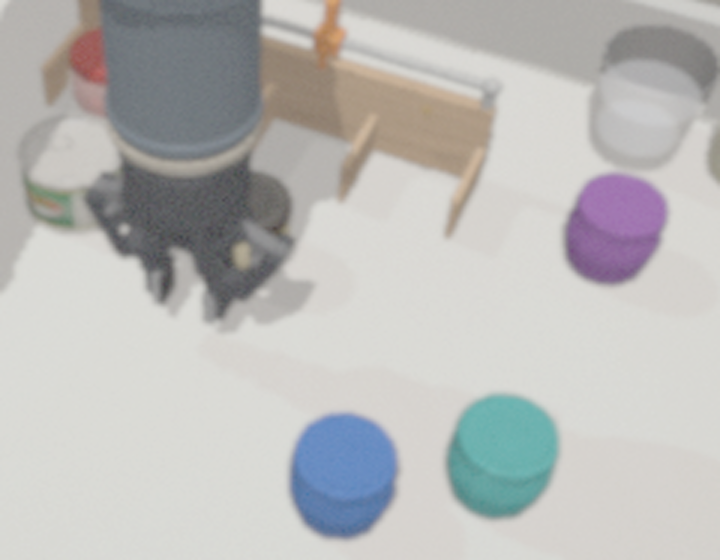

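View pics/t12.png

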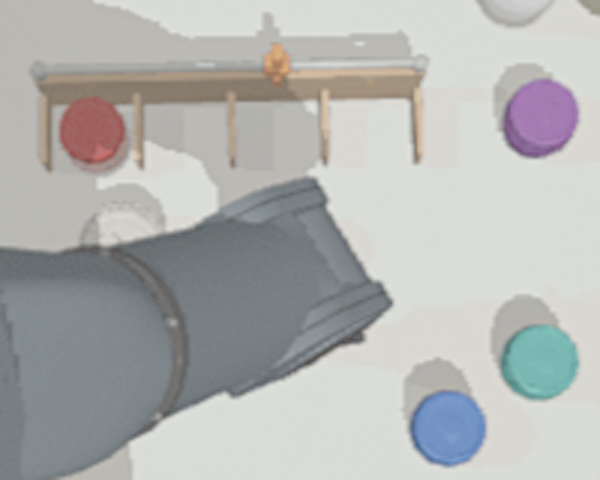

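```bash
python3 -m handwheel '[{"dx":10,"dy":0,"dz":0,"rx":0,"ry":0,"rz":0,"gripper":-0.3},{"dx":12,"dy":0,"dz":0,"rx":0,"ry":0,"rz":0,"gripper":-0.3},{"dx":8,"dy":0,"dz":0,"rx":0,"ry":0,"rz":0,"gripper":-0.3},{"dx":5,"dy":0,"dz":0,"rx":0,"ry":0,"rz":0,"gripper":-0.3},{"dx":4,"dy":0,"dz":0,"rx":0,"ry":0,"rz":0,"gripper":-0.3},{"dx":4,"dy":0,"dz":0,"rx":0,"ry":0,"rz":0,"gripper":-0.3},{"dx":6,"dy":0,"dz":0,"rx":0,"ry":0,"rz":0,"gripper":-0.3},{"dx":8,"dy":0,"dz":0,"rx":0,"ry":0,"rz":0,"gripper":-0.3}]'
python3 -m handwheel '[{"dx":8,"dy":0,"dz":0,"rx":0,"ry":0,"rz":0,"gripper":-0.3},{"dx":8,"dy":0,"dz":0,"rx":0,"ry":0,"rz":0,"gripper":-0.3},{"dx":8,"dy":0,"dz":0,"rx":0,"ry":0,"rz":0,"gripper":-0.3},{"dx":5,"dy":0,"dz":0,"rx":0,"ry":0,"rz":0,"gripper":-0.3},{"dx":3,"dy":0,"dz":0,"rx":0,"ry":0,"rz":0,"gripper":-0.3},{"dx":0,"dy":0,"dz":0,"rx":0,"ry":0,"rz":0,"gripper":-0.3},{"dx":0,"dy":0,"dz":0,"rx":0,"ry":0,"rz":0,"gripper":-0.3},{"dx":0,"dy":0,"dz":0,"rx":0,"ry":0,"rz":0,"gripper":-0.3}]'
python3 look2.py 13
```

```text
time_s: 17.85
tcp_pos: [506.3, -145.5, 32.8]
orientation: [-0.0, 1.0, 0.005, -0.0]
force: [-1.0, -1.4, 0.2]
gripper_width: 30.1
time_s: 18.65
tcp_pos: [538.8, -145.0, 32.9]
orientation: [0.0, 1.0, 0.005, 0.0]
force: [0.1, 0.3, -0.0]
gripper_width: 29.5
[-0.00158412  0.13246338  0.30818319] [ 538.7640109  -144.98125469   32.92442833]
```

View pics/s13.png

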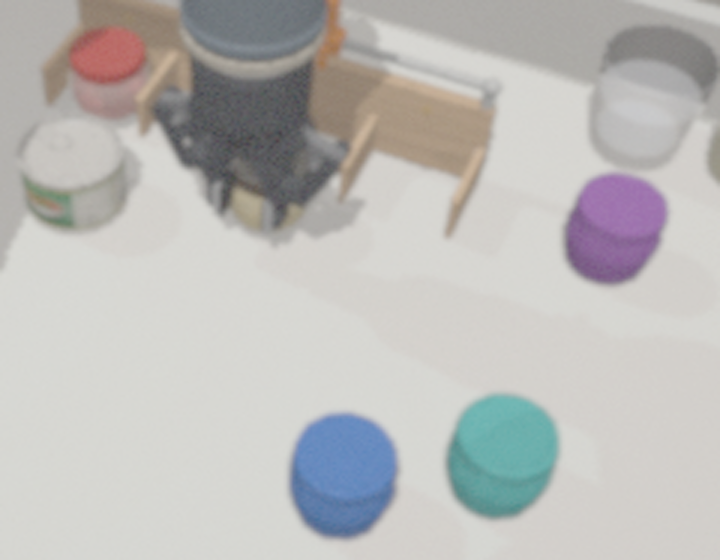

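View pics/t13.png

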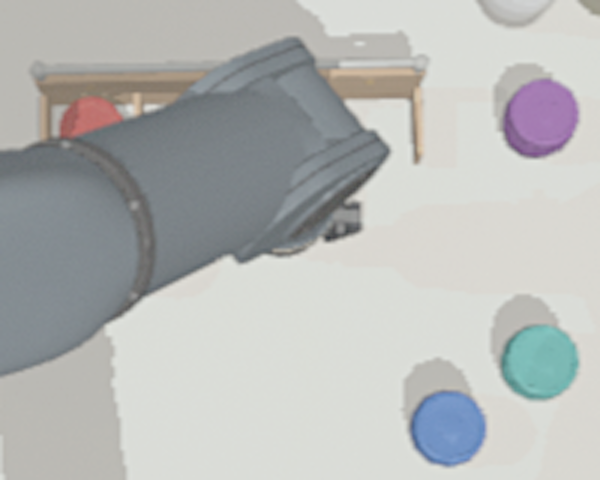

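```bash
python3 -m handwheel '[{"dx":-10,"dy":0,"dz":0,"rx":0,"ry":0,"rz":0,"gripper":-0.3},{"dx":-35,"dy":0,"dz":0,"rx":0,"ry":0,"rz":0,"gripper":-0.3},{"dx":-30,"dy":0,"dz":-30,"rx":0,"ry":0,"rz":0,"gripper":-0.3},{"dx":-10,"dy":0,"dz":-45,"rx":0,"ry":0,"rz":0,"gripper":-0.3},{"dx":0,"dy":-20,"dz":-40,"rx":0,"ry":0,"rz":0,"gripper":-0.3},{"dx":0,"dy":-45,"dz":0,"rx":0,"ry":0,"rz":0,"gripper":-0.3},{"dx":0,"dy":-45,"dz":0,"rx":0,"ry":0,"rz":0,"gripper":-0.3},{"dx":0,"dy":-40,"dz":0,"rx":0,"ry":0,"rz":0,"gripper":-0.3}]'
python3 look2.py 14
```

```text
time_s: 19.55
tcp_pos: [451.1, 6.0, 148.0]
orientation: [-0.001, 1.0, 0.005, 0.0]
force: [0.7, 0.2, 0.2]
gripper_width: 29.9
[-0.6091426  -0.56362703 -0.40585603] [450.83342663   9.85697833 147.08903799]
```

View pics/s14.png

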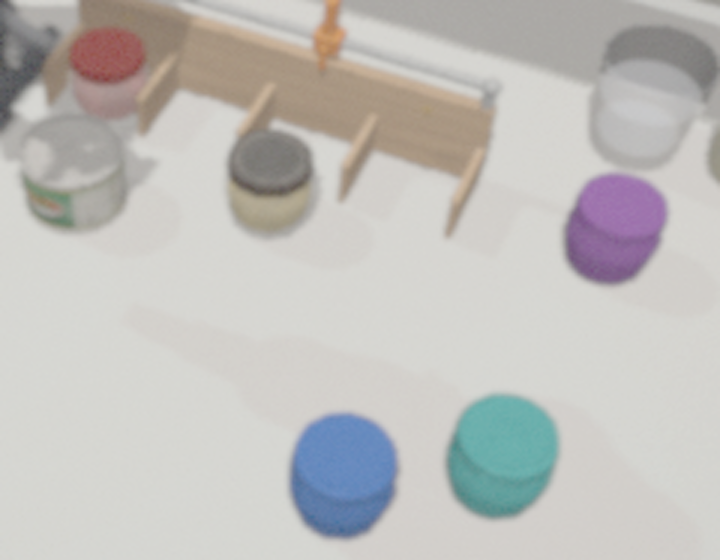

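View pics/t14.png

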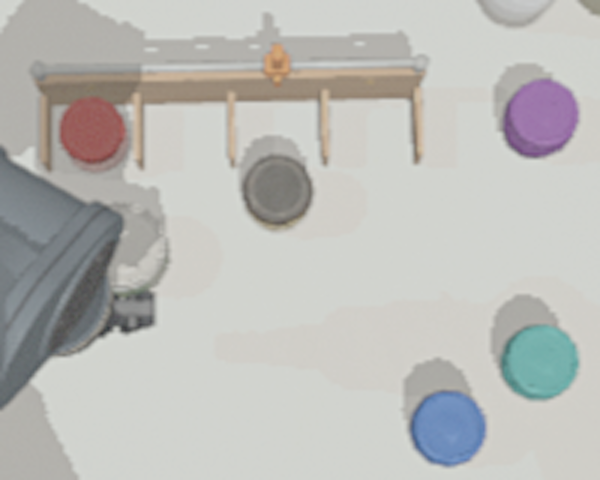

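```bash
python3 -m handwheel '[{"dx":0,"dy":40,"dz":0,"rx":0,"ry":0,"rz":0,"gripper":-0.3},{"dx":0,"dy":45,"dz":0,"rx":0,"ry":0,"rz":0,"gripper":-0.3},{"dx":0,"dy":45,"dz":0,"rx":0,"ry":0,"rz":0,"gripper":-0.3},{"dx":0,"dy":20,"dz":30,"rx":0,"ry":0,"rz":0,"gripper":-0.3},{"dx":0,"dy":0,"dz":40,"rx":0,"ry":0,"rz":0,"gripper":-0.3},{"dx":0,"dy":0,"dz":35,"rx":0,"ry":0,"rz":0,"gripper":-0.3},{"dx":0,"dy":0,"dz":10,"rx":0,"ry":0,"rz":0,"gripper":-0.3},{"dx":0,"dy":0,"dz":0,"rx":0,"ry":0,"rz":0,"gripper":-0.3}]'
```

```text
time_s: 20.45
tcp_pos: [452.3, -146.3, 32.2]
orientation: [-0.0, 1.0, 0.005, -0.001]
force: [0.3, -0.0, 0.6]
gripper_width: 29.9
```

```bash
python3 -m handwheel '[{"dx":20,"dy":0,"dz":0,"rx":0,"ry":0,"rz":0,"gripper":-0.3},{"dx":25,"dy":0,"dz":0,"rx":0,"ry":0,"rz":0,"gripper":-0.3},{"dx":20,"dy":0,"dz":0,"rx":0,"ry":0,"rz":0,"gripper":-0.3},{"dx":10,"dy":0,"dz":0,"rx":0,"ry":0,"rz":0,"gripper":-0.3},{"dx":5,"dy":0,"dz":0,"rx":0,"ry":0,"rz":0,"gripper":-0.3},{"dx":5,"dy":0,"dz":0,"rx":0,"ry":0,"rz":0,"gripper":-0.3},{"dx":6,"dy":0,"dz":0,"rx":0,"ry":0,"rz":0,"gripper":-0.3},{"dx":7,"dy":0,"dz":0,"rx":0,"ry":0,"rz":0,"gripper":-0.3}]'
python3 -m handwheel '[{"dx":6,"dy":0,"dz":0,"rx":0,"ry":0,"rz":0,"gripper":-0.3},{"dx":6,"dy":0,"dz":0,"rx":0,"ry":0,"rz":0,"gripper":-0.3},{"dx":6,"dy":0,"dz":0,"rx":0,"ry":0,"rz":0,"gripper":-0.3},{"dx":6,"dy":0,"dz":0,"rx":0,"ry":0,"rz":0,"gripper":-0.3},{"dx":4,"dy":0,"dz":0,"rx":0,"ry":0,"rz":0,"gripper":-0.3},{"dx":3,"dy":0,"dz":0,"rx":0,"ry":0,"rz":0,"gripper":-0.3},{"dx":1,"dy":0,"dz":0,"rx":0,"ry":0,"rz":0,"gripper":-0.3},{"dx":0,"dy":0,"dz":0,"rx":0,"ry":0,"rz":0,"gripper":-0.3}]'
python3 look2.py 15
```

```text
time_s: 21.25
tcp_pos: [550.5, -145.0, 33.0]
orientation: [-0.0, 1.0, 0.005, -0.001]
force: [-4.4, 0.1, 4.1]
gripper_width: 29.8
time_s: 22.05
tcp_pos: [583.9, -144.6, 32.8]
orientation: [0.0, 1.0, 0.005, 0.0]
force: [-3.7, -0.1, 3.5]
gripper_width: 30.2
[-3.04087532  0.78949024  3.95942005] [ 583.83731484 -144.5642879    32.80375451]
```

View pics/s15.png

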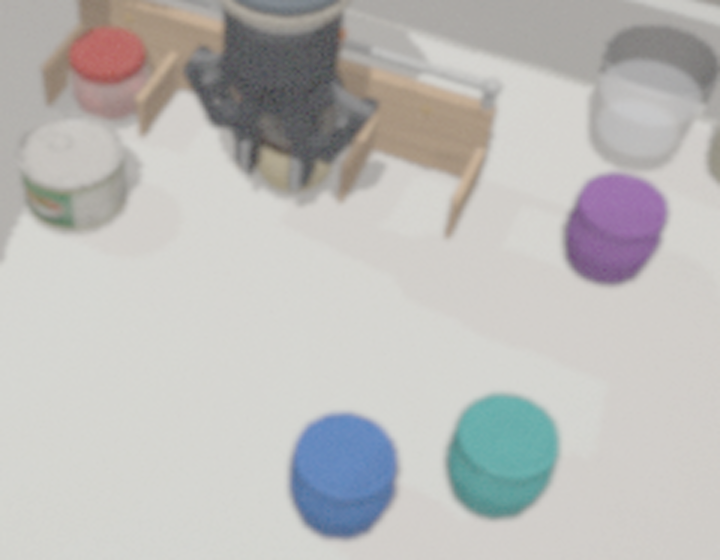

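```bash
python3 -m handwheel '[{"dx":3,"dy":0,"dz":0,"rx":0,"ry":0,"rz":0,"gripper":-0.3},{"dx":3,"dy":0,"dz":0,"rx":0,"ry":0,"rz":0,"gripper":-0.3},{"dx":2,"dy":0,"dz":0,"rx":0,"ry":0,"rz":0,"gripper":-0.3},{"dx":0,"dy":0,"dz":0,"rx":0,"ry":0,"rz":0,"gripper":-0.3},{"dx":0,"dy":0,"dz":0,"rx":0,"ry":0,"rz":0,"gripper":-0.3},{"dx":0,"dy":0,"dz":0,"rx":0,"ry":0,"rz":0,"gripper":-0.3},{"dx":0,"dy":0,"dz":0,"rx":0,"ry":0,"rz":0,"gripper":-0.3},{"dx":0,"dy":0,"dz":0,"rx":0,"ry":0,"rz":0,"gripper":-0.3}]'
python3 look2.py 16
```

```text
time_s: 22.95
tcp_pos: [591.9, -144.4, 32.8]
orientation: [0.0, 1.0, 0.005, 0.0]
force: [-1.4, 0.2, 0.8]
gripper_width: 29.5
[-0.46518457  0.19112382  0.60727972] [ 591.84876012 -144.39439313   32.80005077]
```

View pics/s16.png

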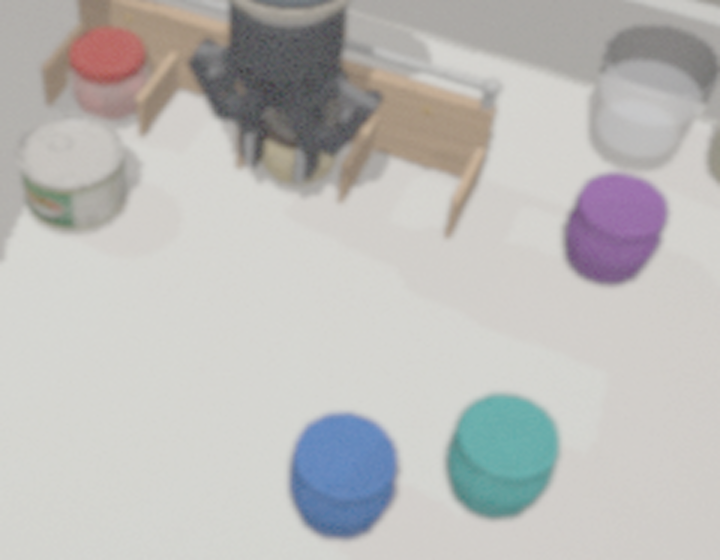

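```bash
python3 -m handwheel '[{"dx":2,"dy":0,"dz":0,"rx":0,"ry":0,"rz":0,"gripper":-0.3},{"dx":0,"dy":0,"dz":0,"rx":0,"ry":0,"rz":0,"gripper":-0.3},{"dx":1,"dy":0,"dz":0,"rx":0,"ry":0,"rz":0,"gripper":-0.3},{"dx":0,"dy":0,"dz":0,"rx":0,"ry":0,"rz":0,"gripper":-0.3},{"dx":1,"dy":0,"dz":0,"rx":0,"ry":0,"rz":0,"gripper":-0.3},{"dx":0,"dy":0,"dz":0,"rx":0,"ry":0,"rz":0,"gripper":-0.3},{"dx":0,"dy":0,"dz":0,"rx":0,"ry":0,"rz":0,"gripper":-0.3},{"dx":0,"dy":0,"dz":0,"rx":0,"ry":0,"rz":0,"gripper":-0.3}]'
python3 -m handwheel '[{"dx":1,"dy":0,"dz":0,"rx":0,"ry":0,"rz":0,"gripper":-0.3},{"dx":0,"dy":0,"dz":0,"rx":0,"ry":0,"rz":0,"gripper":-0.3},{"dx":1,"dy":0,"dz":0,"rx":0,"ry":0,"rz":0,"gripper":-0.3},{"dx":0,"dy":0,"dz":0,"rx":0,"ry":0,"rz":0,"gripper":-0.3},{"dx":0,"dy":0,"dz":0,"rx":0,"ry":0,"rz":0,"gripper":-0.3},{"dx":0,"dy":0,"dz":0,"rx":0,"ry":0,"rz":0,"gripper":-0.3},{"dx":0,"dy":0,"dz":0,"rx":0,"ry":0,"rz":0,"gripper":-0.3},{"dx":0,"dy":0,"dz":0,"rx":0,"ry":0,"rz":0,"gripper":-0.3}]'
```

```text
time_s: 23.85
tcp_pos: [595.7, -144.3, 32.8]
orientation: [0.0, 1.0, 0.005, 0.0]
force: [-2.4, 0.2, 1.5]
gripper_width: 29.7
time_s: 24.65
tcp_pos: [597.7, -144.3, 32.8]
orientation: [0.0, 1.0, 0.005, 0.0]
force: [-2.1, -0.3, 0.8]
gripper_width: 29.6
```

```bash
python3 -m handwheel '[{"dx":1,"dy":0,"dz":0,"rx":0,"ry":0,"rz":0,"gripper":-0.3},{"dx":0,"dy":0,"dz":0,"rx":0,"ry":0,"rz":0,"gripper":-0.3},{"dx":1,"dy":0,"dz":0,"rx":0,"ry":0,"rz":0,"gripper":-0.3},{"dx":0,"dy":0,"dz":0,"rx":0,"ry":0,"rz":0,"gripper":-0.3},{"dx":0,"dy":0,"dz":0,"rx":0,"ry":0,"rz":0,"gripper":-0.3},{"dx":0,"dy":0,"dz":0,"rx":0,"ry":0,"rz":0,"gripper":-0.3},{"dx":0,"dy":0,"dz":0,"rx":0,"ry":0,"rz":0,"gripper":-0.3},{"dx":0,"dy":0,"dz":0,"rx":0,"ry":0,"rz":0,"gripper":-0.3}]'
python3 look2.py 17
```

```text
time_s: 25.45
tcp_pos: [599.5, -144.3, 32.8]
orientation: [0.0, 1.0, 0.005, -0.0]
force: [-4.7, 0.2, 3.0]
gripper_width: 30.3
[-3.0702907   0.4355027   2.59133568] [ 599.48524603 -144.28926302   32.77939769]
```

View pics/s17.png

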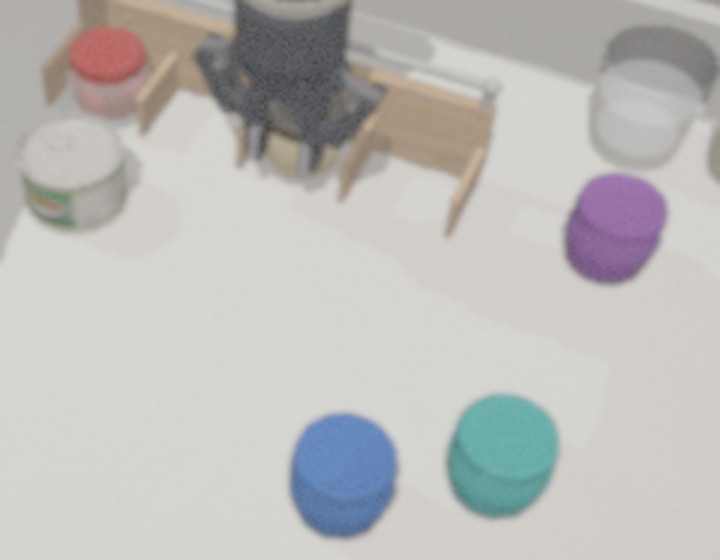

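```bash
python3 -m handwheel '[{"dx":1,"dy":0,"dz":0,"rx":0,"ry":0,"rz":0,"gripper":-0.3},{"dx":0,"dy":0,"dz":0,"rx":0,"ry":0,"rz":0,"gripper":-0.3},{"dx":0,"dy":0,"dz":0,"rx":0,"ry":0,"rz":0,"gripper":-0.3},{"dx":1,"dy":0,"dz":0,"rx":0,"ry":0,"rz":0,"gripper":-0.3},{"dx":0,"dy":0,"dz":0,"rx":0,"ry":0,"rz":0,"gripper":-0.3},{"dx":0,"dy":0,"dz":0,"rx":0,"ry":0,"rz":0,"gripper":-0.3},{"dx":0,"dy":0,"dz":0,"rx":0,"ry":0,"rz":0,"gripper":-0.3},{"dx":0,"dy":0,"dz":0,"rx":0,"ry":0,"rz":0,"gripper":-0.3}]'
```

```text
time_s: 26.35
tcp_pos: [599.8, -144.3, 32.7]
orientation: [-0.0, 1.0, 0.005, -0.001]
force: [-11.3, 0.4, 6.8]
gripper_width: 29.7
```

```bash
python3 -m handwheel '[{"dx":-3,"dy":0,"dz":0,"rx":0,"ry":0,"rz":0,"gripper":-0.3},{"dx":-10,"dy":0,"dz":0,"rx":0,"ry":0,"rz":0,"gripper":-0.3},{"dx":-40,"dy":0,"dz":0,"rx":0,"ry":0,"rz":0,"gripper":-0.3},{"dx":-45,"dy":0,"dz":0,"rx":0,"ry":0,"rz":0,"gripper":-0.3},{"dx":-40,"dy":0,"dz":-25,"rx":0,"ry":0,"rz":0,"gripper":-0.3},{"dx":-10,"dy":0,"dz":-45,"rx":0,"ry":0,"rz":0,"gripper":-0.3},{"dx":0,"dy":-30,"dz":-35,"rx":0,"ry":0,"rz":0,"gripper":-0.3},{"dx":0,"dy":-45,"dz":0,"rx":0,"ry":0,"rz":0,"gripper":-0.3}]'
python3 -m handwheel '[{"dx":0,"dy":-45,"dz":0,"rx":0,"ry":0,"rz":0,"gripper":-0.3},{"dx":0,"dy":-40,"dz":0,"rx":0,"ry":0,"rz":0,"gripper":-0.3},{"dx":0,"dy":-40,"dz":0,"rx":0,"ry":0,"rz":0,"gripper":-0.3},{"dx":0,"dy":0,"dz":0,"rx":0,"ry":0,"rz":0,"gripper":-0.3},{"dx":0,"dy":0,"dz":0,"rx":0,"ry":0,"rz":0,"gripper":-0.3},{"dx":0,"dy":0,"dz":0,"rx":0,"ry":0,"rz":0,"gripper":-0.3},{"dx":0,"dy":0,"dz":0,"rx":0,"ry":0,"rz":0,"gripper":-0.3},{"dx":0,"dy":0,"dz":0,"rx":0,"ry":0,"rz":0,"gripper":-0.3}]'
python3 look2.py 18; python3 look.py 18
```

```text
time_s: 27.15
tcp_pos: [455.0, -73.2, 141.8]
orientation: [0.001, 1.0, 0.003, 0.004]
force: [1.9, 1.1, -0.8]
gripper_width: 29.9
time_s: 27.95
tcp_pos: [451.6, 52.9, 137.9]
orientation: [-0.0, 1.0, 0.004, 0.0]
force: [0.0, -0.1, 0.2]
gripper_width: 29.8
[ 0.36253667  0.38169452 -0.7773844 ] [451.55617704  53.36486708 137.87939996]
scene [315 138   9  27 131] [319.  151.6] q [160.6 109.7]
top [278 145   9  14  76] [281.8 151.2] q [162.7 104.4]
[ 0.4  0.3 -0. ] [451.5  53.6 137.8]
```

View pics/s18.png

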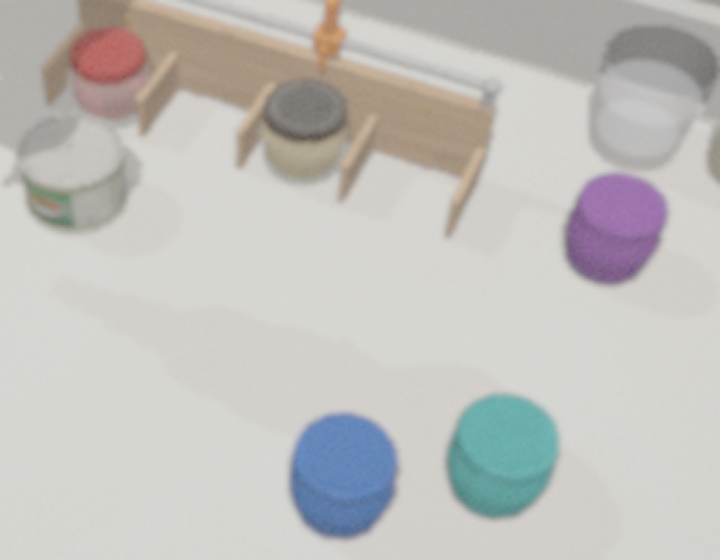

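View pics/t18.png

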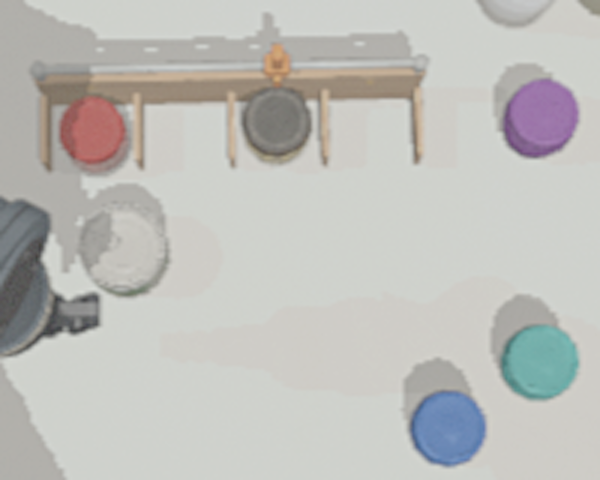

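Run:
```python
from station import bot
print(bot.close_job())
```

```text
the job is handed in; nothing more can be done
None
```

I pushed the marker to the third gap and the mustard jar home into it, and handed the job in at about 28 s of the 70 s. I got no verdict back.

**What I did**
- **Marker:** I pushed the orange fin along the rail with the shut fingertips to over the middle of the third gap.
- **Jar:** I pushed it low down, cradled between the slightly open fingertips. It went left to the gap's centre line, then straight into the bay until it stopped.

**Last checks**
- **Marker:** it reads 161 mm from the scene camera and 163 mm from the top camera, against a target of 164 ± 20 mm.
- **Jar position:** it looks upright, and in the top picture its lid is about 1–2 mm from the middle between the two dividers.
- **Jar home:** on the last push it stopped at TCP x = 599.8 mm while the resistance rose to 11 N, against an expected home position of about 598 mm.
- **Bystanders:** in the pictures the tomato tin is where it started, to within about a pixel (2.5 mm). The red jar and the three coloured look-alikes show no movement.

**What disagreed**
- **Rack position:** the two cameras placed it up to about 6 mm apart in x, so I trusted the contact force for the home position.
- **Red jar:** the fit put it about 7 mm short of the back board, although it is said to stand home, so the fit's x may be off by that much.
- **Fingertips:** the scene camera showed them about 25 mm higher than computed. The pushes still made contact where expected.
- **Force in the last push:** an unexplained upward force of 1–4 N on the tool accompanied the jar's final push. I saw no tilt or lift.

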